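# Clamp a flow cell in the bench quick clamp

## Robot

A 7-joint arm with a two-finger parallel gripper is mounted at the origin on the work surface. World frame = base frame: x ahead of the robot, y to its left, z up, the work surface at z = 0. Lengths are in m, angles in degrees, forces in N, time in s.
With the tool pointing down it reaches from about 0.4 to 0.85 m from the base axis. Payload 10.4 kg.
Tool frame: the origin (TCP) lies midway between the tips of the shut fingers; the grasp point (between the pads) lies 19 mm behind it; z points along the fingers, y is the line along which they close (so a half turn about z gives the same grasp; the last joint's range is limited). The gripper opens to 87 mm and grips with 3 to 60 N. Pads are 19 mm wide; open, the fingers measure 117 mm over their backs; the gripper's body (75 mm by 190 mm) begins 51 mm behind the grasp point.
Start: joints at [75.539, 19.034, -3.707, 83.658, 1.238, 77.344, -5.071], TCP at [0.142, -0.609, 0.223] pointing down, gripper open.
Joint ranges: [-148.97, 148.97], [-28.65, 121.19], [-84.17, 76.75], [9.2, 138.47], [-72.65, 252.65], [3.7, 117.97], [-149.18, 149.18]. Speed limits (degrees/s): [127.2, 127.2, 159.86, 159.86, 180, 180, 180].

## Interface

Orientations are given as [roll, pitch, yaw] about the fixed x, y, z axes, in that order (R = Rz(yaw) Ry(pitch) Rx(roll)).
In Python, from workcell import manip, vision, workorder gives the robot as it stands.
- The arm moves only by the tool apply_moves, never from a script. Its argument "increments" is a list of rows, each a list of 6 numbers: the shift along the tool's x, y, z in m, then the turn, a rotation vector about the tool's x, y, z in rad. A call has 1 to 12 rows; each row shifts and turns the commanded pose from where the row before left it, along the tool's axes as they then stand; what a row does not reach is not made up. A row lasts 1/8 s, in which the tool goes at most 62.5 mm and 10.7 degrees, less where a joint would pass 70% of its speed; a pose out of reach is approached as far as the arm can. A call with a gripper value outside its range is refused whole. "gripper" is the finger opening in m, from 0 to 0.087, set as the call begins (left out, the last holds). The fingers move at their own pace and stop on an object; "grip_force" is the grip in N (left out, the last holds). Time passes only in rows, so rows that do not move let the fingers close. It gives the time, the measured TCP pose, the force, the opening and the grip force at its end, in the units of the state.
- manip.sense(): the state, without advancing time (a new reading comes with each control period).
- vision.grab_frame(name): name is "side" or "top" or "wrist"; returns a dict with "image" (480x640x3 uint8, red, green, blue), "vfov" (degrees; the focal length in pixels is half the picture's height over the tangent of half this angle, whatever the lens; pixels are square), "cx", "cy" (the principal point, pixels), "eye" and "rotation" of the camera in the world. Camera axes: x right, y up, looking along -z (the intrinsics and any distortion apply to the point x, -y, -z); pixel columns grow to the right and rows downward; lengths in m; the calibration is good to about 2 mm. A picture is of the moment at which its call begins. There is no depth.
- workorder.job_done(): hands the job in; it is judged then, once.
The state is a dict: "t": time; "qpos": joint angles; "qd": joint speeds; "effort": joint torques, N m; "tool_pos": TCP position; "ee_rot": TCP orientation; "contact_force": force on the tool from outside, world axes, zero at the start; "torque": the same for the moment, N m; "grip_width": opening from 0.0 (shut) to 1.0 (fully open); "gripper_force": force on a finger pad.
Only numpy, scipy, OpenCV 4.12 (cv2) and the standard library are available. Lean on these libraries where they do the work, as an engineer would, in place of code of your own. Each camera call takes 0.05 s, during which the arm holds its last target. There are 200 camera calls.

## Task

Stand the flow cell upright on the bed of the bench quick clamp, between its two jaws with its two window faces towards the jaws, and let go of it. Then squeeze the clamp's trigger towards its handle again and again until the sliding jaw grips the cell firmly against the fixed jaw: at least 10 N must remain when you let the trigger spring back, but never press it with more than 40 N, for its glass would crack. Move the jaw only by its trigger, and leave the other things on the bench where they are.

Things in the scene. Friction and masses are not known exactly. Their poses are not given: they have to be found in the camera images.
- cell: Loose flow cell standing on the bench: two aluminium plates with a grey frame between, a round glass window in each x face, two 10 mm brass stubs on top. 32 mm thick (x), 50 mm wide (y), 80 mm tall (z), about 0.34 kg. Origin: centre of its underside. Same both ways round. Grip it across its 50 mm width, near the top.
- clamp: Quick clamp fixed to the bench on a grey steel base plate (x -160 to +130 mm, 100 mm wide, 12 mm thick). Origin: on the bench, on its middle line; x runs from trigger end to fixed jaw, z up. At the -x end a black housing (x -130 to -45, 46 mm wide, top z = 68 mm) carries the upright handle and trigger. Nothing but these and the cell is higher than z = 72 mm.
- bed_centre (a point): Point on the bed (base plate's top, 12 mm above the bench) at clamp x = 60 mm. The cell stands on the bed, between the sliding jaw's pad (at clamp x = 15 to 40 mm at the start) and the fixed jaw's face (x = 95 mm). The start opening is 55 to 80 mm.
- anvil: The clamp's fixed jaw: a dark steel upright, 60 mm wide and 60 mm tall, at clamp x = 95 to 113 mm. Origin: centre of the lower edge of its gripping face, on the bed.
- pad: The sliding jaw's black rubber gripping plate, 44 mm wide, 50 mm tall, sprung on two pins in front of the jaw: it gives 1 mm per 8 N, with 6 mm of travel. Origin: centre of its gripping face, 42 mm above the bench.
- jaw: The sliding jaw (plate 56 mm wide, top 70 mm above the bench) on its toothed bar. Origin on the middle line, 14 mm above the bench, below the unloaded pad's face. A full squeeze drives it 7 to 11 mm to clamp +x. The ratchet holds it in steps of 1 mm: it slips back up to 1 mm (8 N of clamping) as the trigger is let go, and cannot be opened.
- trigger (a joint): Trigger angle, rad: 0 = let go (upright, spring-returned), 0.3 = at its stop near the handle. Jaw travel is 36 mm per rad once a tooth is caught (0 to 3 mm lost first). Pressed at 125 mm height it needs about 3 to 5 N while the jaw runs free, and 1 N more per 2.2 N of clamping: about 9 N at 10 N of clamping, 14 N at 20 N, 22 N at 40 N.
- trigger_face (a point): Point on the outer (-x) face of the trigger, a steel paddle 12 mm thick, 32 mm wide, hinged at clamp x = -102, z = 45 mm, its top at z = 145 mm. When let go this point is at clamp x = -108, z = 125 mm; it swings 24 mm to +x. Handle and trigger measure 58 mm over all when let go, with a 30 mm gap between.
- handle_face (a point): Point on the outer (+x) face of the fixed handle, an upright black post 16 mm thick, 30 mm wide, its top at z = 155 mm; the point is at clamp x = -50, z = 125 mm. The trigger stands on its other side.
- beaker: Bystander: open glass beaker, 68 mm across, 85 mm tall.
- flask: Bystander: amber bottle with a blue cap, 68 mm across, 145 mm tall.
- tub: Bystander: white plastic jar, 60 mm across, 75 mm tall.
- plate: Bystander: a spare aluminium plate lying flat, 80 x 50 x 9 mm.
- dish: Bystander: flat covered glass dish, 94 mm across, 18 mm tall.

How it is judged (in metres and radians):
On the way, in this order (a step that is already met when the one before it is completed fails the run):
1. the cell stands upright on the clamp's bed between the jaws, and is let go (y of cell in the frame of clamp between -0.012 and 0.012 m and z of cell in the frame of clamp between 0.008 and 0.016 m and angle between cell's own z axis and vertical below 0.08 rad and x of cell in the frame of clamp between 0.026 and 0.084 m and angle between the x axis of cell and the x axis of clamp, either way round below 0.3 rad and contact force between the fingers and cell below 0.1 N), for 0.2 s.
2. the sliding jaw presses the cell with more than 10 N (contact force between pad and cell above 10 N), for 0.2 s.
At the end, for the whole second after the job is handed in: The cell stands upright (within 0.08 rad) and at rest on the clamp's bed, its middle within 12 mm of the clamp's middle line and square to it within 0.06 rad, gripped between the sliding jaw's pad (10 to 40 N) and the fixed jaw (over 7 N), with the trigger let go and sprung back (y of cell in the frame of clamp between -0.012 and 0.012 m and z of cell in the frame of clamp between 0.008 and 0.016 m and angle between cell's own z axis and vertical below 0.08 rad and angle between the x axis of cell and the x axis of clamp, either way round below 0.06 rad and contact force between pad and cell between 10 and 40 N and contact force between anvil and cell above 7 N and value of joint trigger below 0.05 rad and linear speed of cell below 0.01 m/s); the robot touches nothing.
It fails at once if the pad presses the cell with more than 40 N (the glass cracks) (contact force between pad and cell above 40 N).
It fails at once if the robot pushes or pulls the sliding jaw itself (over 5 N) (contact force between the arm and jaw above 5 N).
It fails at once if the robot's fingers push or pull the sliding jaw itself (over 5 N) (contact force between the fingers and jaw above 5 N).
It fails at once if a bystander is moved by more than 40 mm (distance of any of beaker, flask, tub, plate, dish from where it was at the start of the episode above 0.04 m).
It also fails if it takes over 72 s, if anything falls off the work surface, if the arm or the gripper's body presses on something with over 40 N, if the wrist force passes 120 N, or if a joint passes its speed limit or range.

## Working session

There is one attempt and no reset: what is moved stays moved. The work goes in short steps, Python scripts to look and compute and a tool call to move; the robot and the scene stay as the last step left them, time stands still between calls to the robot, and variables do not carry over. Pictures are saved under pics/ and viewed, at most 10 in all, crops included, and the job is handed in when it is done.

Besides the shell and the picture viewer there is one more tool, called after "Request:" by a JSON object that holds its "method" and its "body". apply_moves: Moves the arm, as the interface text tells. Its arguments: {"type":"object","properties":{"increments":{"type":"array","items":{"type":"array","items":{"type":"number"}}},"gripper":{"type":"number"},"grip_force":{"type":"number"}},"required":["increments"]}

```bash
mkdir -p pics; ls; python3 - <<'E'
from workcell import manip, vision
import cv2,numpy as np
s=manip.sense(); print(s)
ims=[]
for n in ("side","top"):
    f=vision.grab_frame(n); print(n,{k:(v.tolist() if hasattr(v,'tolist') else v) for k,v in f.items() if k!='image'})
    cv2.imwrite(f'pics/{n}0.png',f['image'][:,:,::-1])
E
```

```text
pics
{'t': 0.0, 'qpos': array([75.53742512, 19.07108189, -3.70719904, 83.70530329,  1.2391189 ,
       77.34324987, -5.07104339]), 'qd': array([ 0.09421973, -0.01510051, -0.02968558,  0.03446957,  0.0632465 ,
       -0.01629623, -0.10616054]), 'effort': array([-1.47182673e-03, -6.23256898e+01,  2.37387355e-02, -3.89909863e+01,
       -6.14496949e-02,  3.95927543e-02,  1.37082643e-04]), 'tool_pos': array([ 0.14227654, -0.60819891,  0.22176953]), 'ee_rot': array([-1.79920430e+02,  5.13971459e-03,  1.31690091e+01]), 'contact_force': array([ 0.02027467, -0.68816639, -1.1657207 ]), 'torque': array([-0.01975509, -0.01973274,  0.01203326]), 'gripper_force': 0.0, 'grip_width': 0.9974933184105738}
side {'vfov': 53.91006831849813, 'cx': 319.67430894497744, 'cy': 238.40205410901183, 'eye': [0.14951362848027008, 0.8870015455560026, 0.7081244146537046], 'rotation': [57.582166391443366, 0.9557762520171343, -157.59599850455547]}
top {'vfov': 47.28445197839411, 'cx': 315.46050887097, 'cy': 242.63153078244176, 'eye': [0.33800602962658005, -0.005213520566766378, 1.252234770946087], 'rotation': [9.744149264829495, 0.5063461754178303, -90.67366945573862]}
```

View pics/side0.png

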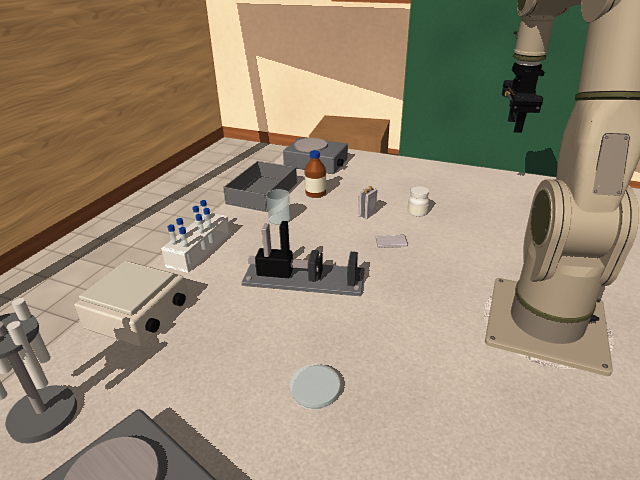

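View pics/top0.png

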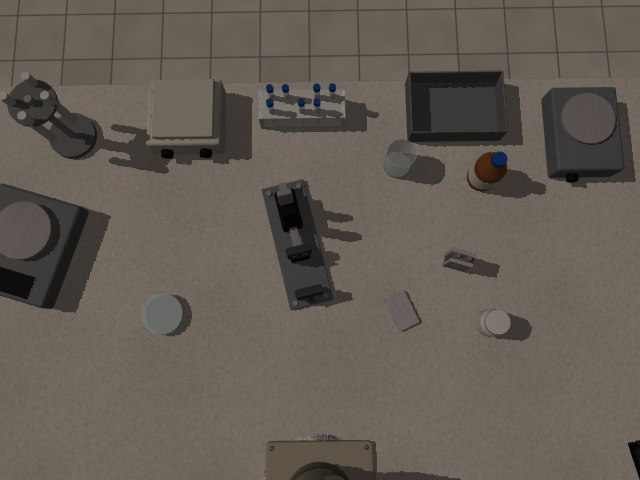

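The side view shows the clamp at about (305,275) and the cell at (368,202). In the top view the clamp is at (297,245) with its trigger end away from the robot, and the cell is at (460,258). I'll enlarge both.

```bash
python3 - <<'E'
import cv2,numpy as np
t=cv2.imread('pics/top0.png');s=cv2.imread('pics/side0.png')
def crop(im,x,y,w,h,k):
    c=cv2.resize(im[y:y+h,x:x+w],None,fx=k,fy=k,interpolation=cv2.INTER_CUBIC)
    c=cv2.convertScaleAbs(c,alpha=1.5)
    for i in range((x+9)//10*10,x+w,10):
        cv2.line(c,((i-x)*k,0),((i-x)*k,6),(0,255,255),1)
        if i%20==0: cv2.putText(c,str(i),((i-x)*k,16),0,.35,(0,255,255))
    for j in range((y+9)//10*10,y+h,10):
        cv2.line(c,(0,(j-y)*k),(6,(j-y)*k),(0,255,255),1)
        cv2.putText(c,str(j),(8,(j-y)*k+4),0,.35,(0,255,255))
    return c
a=crop(t,255,170,100,150,4);b=crop(t,435,235,50,50,8)
m=np.zeros((600,800,3),np.uint8);m[:,:400]=a;m[:400,400:]=b;cv2.imwrite('pics/topc.png',m)
a=crop(s,235,210,135,90,5)
b=crop(s,350,180,32,40,10)[:150*2]
m=np.zeros((600,800,3),np.uint8);m[:450,:675]=a;cv2.imwrite('pics/sidec.png',m)
b=crop(s,350,178,34,44,12);cv2.imwrite('pics/sidecell.png',b)
E
```

```text
(no output)
```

View pics/topc.png

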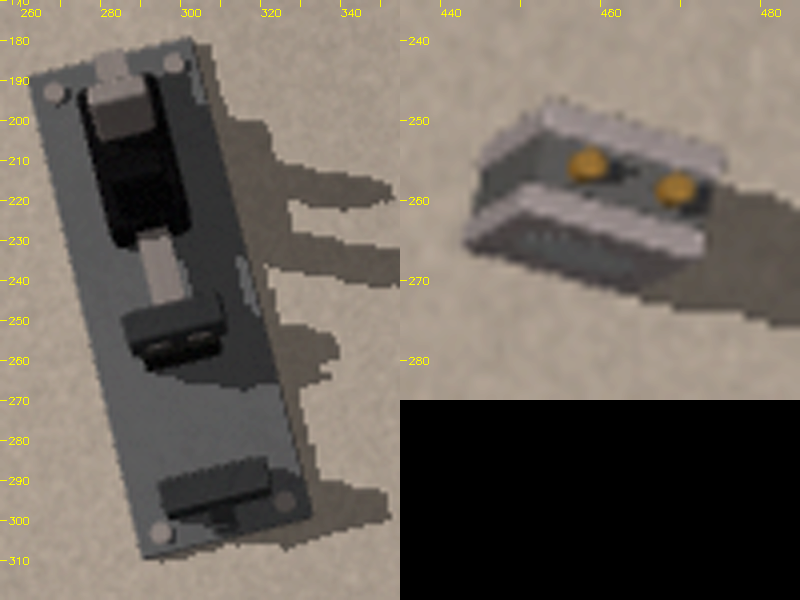

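View pics/sidec.png

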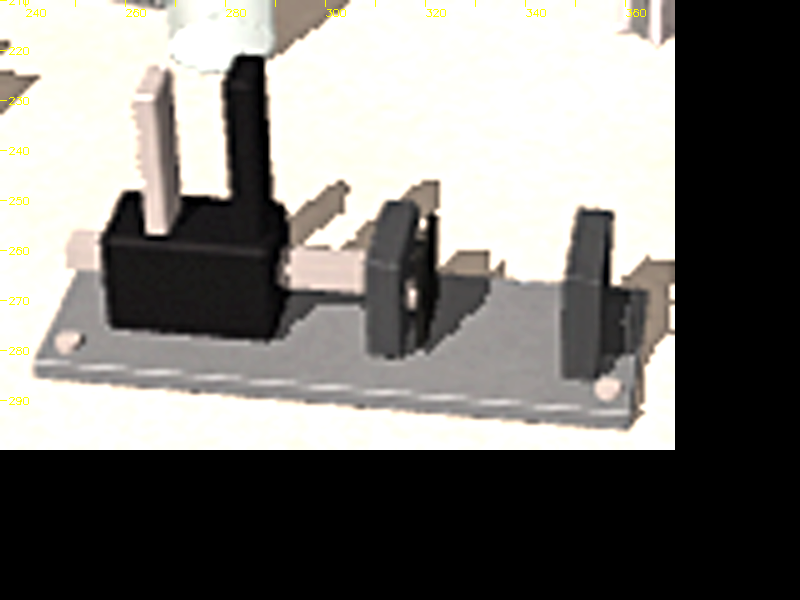

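View pics/sidecell.png

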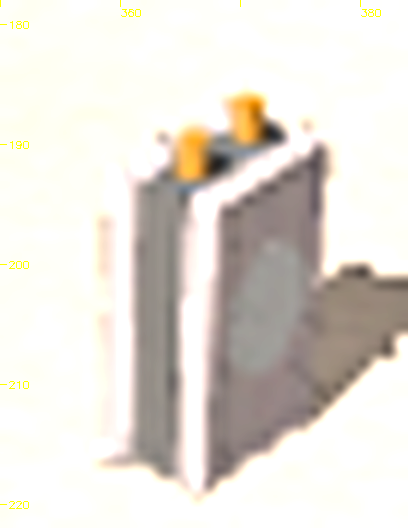

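The clamp top corners in the top view are at (262.5,189), (303,179.5), (291,309) and (333,298). The cell's stub tops are at (458.8,255.6) and (469.8,258.5) in the top view, and (366.2,189) and (370.7,186) in the side view. Next I triangulate these.

```bash
cat > h.py <<'E'
import numpy as np
from scipy.spatial.transform import Rotation as Ro
class Cam:
    def __init__(s,f):
        s.f=240/np.tan(np.radians(f['vfov']/2));s.c=np.array([f['cx'],f['cy']]);s.e=np.array(f['eye']);s.R=Ro.from_euler('xyz',f['rotation'],degrees=True).as_matrix()
    def ray(s,p):
        d=(np.array(p)-s.c)/s.f; v=s.R@[d[0],-d[1],-1]; return v/np.linalg.norm(v)
    def atz(s,p,z):
        v=s.ray(p); return s.e+v*(z-s.e[2])/v[2]
    def proj(s,P):
        q=s.R.T@(np.array(P)-s.e); return s.c+s.f*np.array([q[0],-q[1]])/-q[2]
def tri(c1,p1,c2,p2):
    a,b=c1.ray(p1),c2.ray(p2)
    k,r,_,_=np.linalg.lstsq(np.c_[a,-b],c2.e-c1.e,rcond=None)
    A=c1.e+a*k[0];B=c2.e+b*k[1];return (A+B)/2,np.linalg.norm(A-B)
side=Cam(dict(vfov=53.91006831849813,cx=319.674,cy=238.402,eye=[0.1495136,0.8870015,0.7081244],rotation=[57.582166,0.955776,-157.595998]))
top=Cam(dict(vfov=47.28445197839411,cx=315.4605,cy=242.6315,eye=[0.338006,-0.0052135,1.2522348],rotation=[9.744149,0.506346,-90.673669]))
E
python3 - <<'E'
from h import *
np.set_printoptions(precision=4,suppress=True)
# half-pixel: crop px/k + origin - .5+.5/k
T={'A':(262.2,189),'B':(303,179.2),'C':(290.5,308.5),'D':(332.5,298)}
S={'A':(241.6,282.2),'C':(361,291.6),'D':(363.6,267.2)}
for k in S: print(k,*tri(top,T[k],side,S[k]))
P={k:top.atz(T[k],.012) for k in T}
for k in P: print(k,P[k])
x=((P['C']+P['D'])-(P['A']+P['B']));print('len',np.linalg.norm(x)/2,'w',np.linalg.norm(P['A']-P['B']),np.linalg.norm(P['C']-P['D']))
yaw=np.arctan2(x[1],x[0]);print('yaw',np.degrees(yaw), 'yaw from ends',[np.degrees(np.arctan2(*(P[a]-P[b])[1::-1]))-90 for a,b in ('AB','CD')])
u=np.array([np.cos(yaw),np.sin(yaw)]);mid=sum(P.values())[:2]/4;o=mid+.015*u
# origin: centre of plate at clamp x=-15mm
print('origin',o,'bed',o+.06*u)
st=[tri(top,(458.4,255.2),side,(365.9,188.8)),tri(top,(469.4,258.1),side,(370.3,185.8))]
print(st); a,b=st[0][0],st[1][0];d=b-a;print('cell',(a+b)/2,np.linalg.norm(d),np.degrees(np.arctan2(d[1],d[0])))
yv=np.array([-u[1],u[0]])
def W(x,y,z): return np.r_[o+x*u+y*yv,z]
for n,p in dict(trigtopL=(-.108,.016,.145),trigtopR=(-.108,-.016,.145),trigfrontR=(-.096,-.016,.145),hand=(-.05,0,.155),anvL=(.095,.03,.072),anvR=(.095,-.03,.072)).items(): print(n,'top',top.proj(W(*p)),'side',side.proj(W(*p)))
E
```

```text
A [0.68   0.1262 0.011 ] 0.0004422738815970278
C [0.4001 0.0607 0.0146] 0.0025039858453983726
D [ 0.4234 -0.0337  0.0145] 0.000670305127610181
A [0.6799 0.1262 0.012 ]
B [0.7022 0.0307 0.012 ]
C [0.4015 0.0612 0.012 ]
D [ 0.4239 -0.0337  0.012 ]
len 0.285804484971415 w 0.0981162670426848 0.0974746477226138
yaw -166.91735146754573 yaw from ends [np.float64(13.159501169562489), np.float64(13.279101470167632)]
origin [0.5373 0.0427] bed [0.4788 0.0291]
[(array([ 0.5058, -0.3019,  0.0925]), np.float64(0.0005652917773608027)), (array([ 0.4994, -0.3249,  0.0927]), np.float64(0.00019178111014283346))]
cell [ 0.5026 -0.3134  0.0926] 0.023811786476341173 -105.57162653949142
trigtopL top [291.2113 187.2783] side [264.1098 222.2094]
trigtopR top [276.2786 190.8493] side [260.5038 229.1862]
trigfrontR top [277.5814 196.2774] side [265.5514 229.5516]
hand top [289.8829 214.3851] side [286.3564 223.6674]
anvL top [320.9888 283.357 ] side [349.7962 251.1674]
anvR top [293.9325 289.994 ] side [346.958  265.6038]
```

The triangulated heights agree with the text: the plate top is about 12–14 mm and the stubs about 92 mm. The widths and the trigger and anvil reprojections agree as well. I'll move over the cell now.

Request:
{"method": "apply_moves", "body": {"increments": [[0.052,-0.0256,0.002,0,0,0],[0.052,-0.0256,0.002,0,0,0],[0.052,-0.0256,0.002,0,0,0],[0.052,-0.0256,0.002,0,0,0],[0.052,-0.0256,0.002,0,0,0],[0.052,-0.0256,0.002,0,0,0],[0.052,-0.0256,0.002,0,0,0],[0.052,-0.0256,0.002,0,0,0],[0,0,0,0,0,0.173],[0,0,0,0,0,0.173],[0,0,0,0,0,0.173],[0,0,0,0,0,0]], "gripper": 0.087, "grip_force": 25}}

```text
t: 1.6
tool_pos: [0.5006, -0.3143, 0.2062]
ee_rot: [180.0, 0.0, -16.5]
contact_force: [0.7, -0.1, -0.7]
grip_width: 1.005
gripper_force: 0.0
```

```bash
cat >> h.py <<'E'
def plan(goal,yaw=None):
    "print tool-frame shift to goal (TCP), then turn about tool z to yaw"
    from workcell import manip
    s=manip.sense();R=Ro.from_euler('xyz',s['ee_rot'],degrees=True).as_matrix()
    print('t',s['t'],'tcp',s['tool_pos'].round(4),'rot',s['ee_rot'].round(2),'F',s['contact_force'].round(1),'q',s['qpos'].round(0))
    print('shift',(R.T@(np.array(goal)-s['tool_pos'])).round(4))
    if yaw is not None:
        print('rotvec',Ro.from_matrix(R.T@Ro.from_euler('xyz',[180,0,yaw],degrees=True).as_matrix()).as_rotvec().round(4))
E
python3 - <<'E'
from h import *
from workcell import vision
import cv2
plan([.5026,-.3134,.2],-16.5)
f=vision.grab_frame('wrist');print(f['vfov'],f['cx'],f['cy'],f['eye'],f['rotation'])
c=Cam(f);cv2.imwrite('pics/w1.png',f['image'][:,:,::-1])
for x,y in ((.016,.025),(-.016,.025),(-.016,-.025),(.016,-.025)):
    a=np.radians(-16.5);print(c.proj([.5026+x*np.cos(a)-y*np.sin(a),-.3134+x*np.sin(a)+y*np.cos(a),.08]).round(1))
E
```

```text
t 1.6 tcp [ 0.5006 -0.3143  0.2062] rot [ 1.800e+02  3.000e-02 -1.651e+01] F [ 0.7 -0.1 -0.7] q [ 41.  16. -16.  90.   5.  75. -82.]
shift [ 0.0016 -0.0014  0.0062]
rotvec [ 0.      0.0006 -0.0001]
69.2589512436171 318.3385026007328 234.75497448073008 [ 0.5686251  -0.3336712   0.36797379] [-1.48839055e+01 -2.61823799e-03 -1.06536821e+02]
[287.8 207.8]
[288.7 244.3]
[346.5 244.3]
[347.3 207.7]
```

View pics/w1.png

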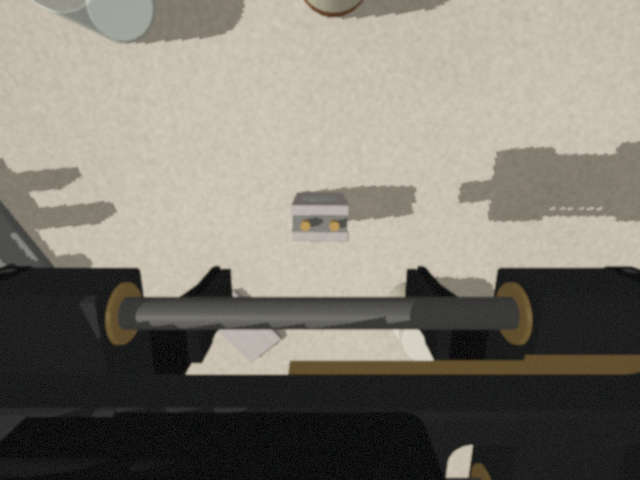

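The wrist view puts the cell top at columns 292–349 and rows 205–241, square to the picture. That is about 3 px from the prediction, so I correct by 1–2 mm, descend and grip.

Request:
{"method": "apply_moves", "body": {"increments": [[0.003,0,0.04,0,0,0],[0,0,0.04,0,0,0],[0,0,0.04,0,0,0],[0,0,0.027,0,0,0],[0,0,0.01,0,0,0],[0,0,0,0,0,0]]}}

```text
t: 2.4
tool_pos: [0.5037, -0.3153, 0.0496]
ee_rot: [-180.0, 0.0, -16.5]
contact_force: [0.3, -0.4, -0.2]
grip_width: 1.002
gripper_force: 0.0
```

Request:
{"method": "apply_moves", "body": {"increments": [[0,0,0,0,0,0],[0,0,0,0,0,0],[0,0,0,0,0,0],[0,0,0,0,0,0],[0,0,0,0,0,0],[0,0,0,0,0,0],[0,0,0,0,0,0],[0,0,0,0,0,0]], "gripper": 0.04, "grip_force": 25}}

```text
t: 3.4
tool_pos: [0.5037, -0.3155, 0.0497]
ee_rot: [180.0, -0.0, -16.6]
contact_force: [-0.9, -1.6, 2.6]
grip_width: 0.572
gripper_force: 24.9
```

Request:
{"method": "apply_moves", "body": {"increments": [[0,0,-0.03,0,0,0],[0,0,-0.04,0,0,0],[0,0,-0.04,0,0,0],[-0.019,-0.0453,0,0,0,0],[-0.019,-0.0453,0,0,0,0],[-0.019,-0.0453,0,0,0,0],[-0.019,-0.0453,0,0,0,0],[-0.019,-0.0453,0,0,0,0],[-0.019,-0.0453,0,0,0,0],[-0.019,-0.0453,0,0,0,0],[0,0,0,0,0,0]]}}

```text
t: 4.78
tool_pos: [0.4655, 0.0309, 0.1591]
ee_rot: [-180.0, 0.1, -16.2]
contact_force: [0.2, -0.2, -3.5]
grip_width: 0.574
gripper_force: 24.9
```

Request:
{"method": "apply_moves", "body": {"increments": [[0,0,0,0,0,-0.129],[0,0,0,0,0,-0.129],[0,0,0,0,0,-0.129],[0,0,0,0,0,-0.129],[0,0,0,0,0,0],[0,0,0,0,0,0]]}}

```text
t: 5.52
tool_pos: [0.4664, 0.0262, 0.1592]
ee_rot: [-180.0, 0.0, 12.8]
contact_force: [-0.0, 0.0, -3.2]
grip_width: 0.574
gripper_force: 24.9
```

```bash
python3 - <<'E'
from h import *
from workcell import vision
import cv2
plan([.4662,.0262,.0617],13.1)
ws=vision.grab_frame('wrist');c=Cam(ws);print(ws['eye'],ws['rotation'],ws['cx'],ws['cy'])
im=[]
o=np.array([.5373,.0427]);a=np.radians(13.1);u=-np.array([np.cos(a),np.sin(a)]);v=np.array([-u[1],u[0]])
W=lambda x,y,z:np.r_[o+x*u+y*v,z]
A=ws['image'][:,:,::-1].copy()
for n,p in dict(anvL=(.095,.03,.072),anvR=(.095,-.03,.072),jawL=(.015,.028,.07),trL=(-.096,.016,.145),trR=(-.096,-.016,.145),trbL=(-.108,.016,.145),haL=(-.05,.015,.155),haR=(-.05,-.015,.155),pA=(-.16,.05,.012),pB=(-.16,-.05,.012),pC=(.13,.05,.012)).items():
    q=c.proj(W(*p));print(n,q.round(1)); cv2.circle(A,tuple(q.round().astype(int).tolist()),2,(0,0,255),-1) if abs(q).max()<700 else 0
cv2.imwrite('pics/w2.png',A)
E
```

```text
t 5.525 tcp [0.4664 0.0262 0.1592] rot [-1.800e+02  4.000e-02  1.281e+01] F [-0.   0.  -3.2] q [ 23.   4. -33. 110.   2.  67. -88.]
shift [-0.0001 -0.      0.0975]
rotvec [-0.0001  0.0006 -0.0051]
[0.53553386 0.04214167 0.32099868] [-1.48820409e+01  8.81361598e-03 -7.72280834e+01] 318.3385026007328 234.75497448073008
anvL [358.3 268.8]
anvR [279.5 269.2]
jawL [357.9 161.4]
trL [ 355.1 -100.6]
trR [ 278.4 -100. ]
trbL [ 355.7 -136.3]
haL [352.8  15.5]
haR [281.9  15.9]
pA [384.6 -84.4]
pB [249.4 -83.5]
pC [371.4 281.1]
```

View pics/w2.png

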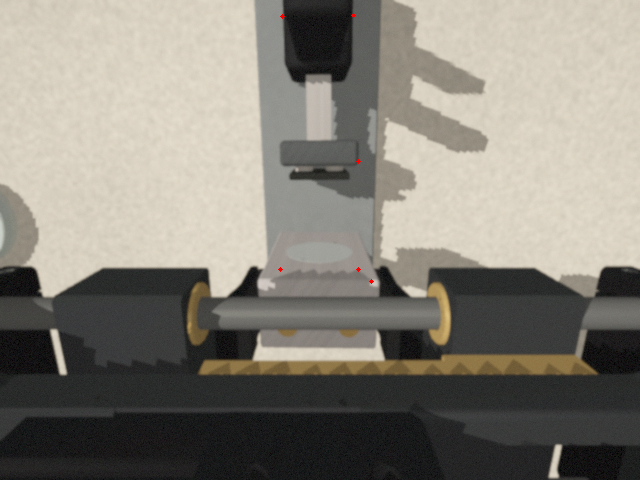

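The wrist view shows the clamp's axis at column 318.5, as predicted, and square to the tool. The pad's front edge is at row 179, and the housing's front top edge is near row 68. Checking the clamp x from those.

```bash
python3 - <<'E'
from h import *
c=Cam(dict(vfov=69.2589512436171,cx=318.3385,cy=234.755,eye=[0.53553386,0.04214167,0.32099868],rotation=[-14.8820409,0.008813616,-77.2280834]))
o=np.array([.5373,.0427]);a=np.radians(13.1);u=-np.array([np.cos(a),np.sin(a)]);v=np.array([-u[1],u[0]])
def C(cam,p,z): d=cam.atz(p,z)[:2]-o; return (np.array([d@u,d@v])*1000).round(1)
print('pad wrist',C(c,(319.5,179),.067),'jaw',C(c,(319,166),.07))
print('pad top',C(top,(301,260.5),.067),'anvil face top',C(top,(308,286.5),.072))
print('anvil side', C(side,(354,251.5),.072),C(side,(345.8,263),.072))
for x,z in ((-.045,.068),(-.045,.012)): print(c.proj(np.r_[o+x*u,z]).round(1))
import cv2
im=cv2.imread('pics/w2.png')[:,312:326].mean((1,2)).round(); print(im[55:100])
E
```

```text
pad wrist [27.5  0.8] jaw [18.   0.5]
pad top [35.6 -0.3] anvil face top [94.9  1.2]
anvil side [105.2  29.9] [ 91.2 -20.1]
[317.8  69.9]
[317.9  83.6]
[ 21.  23.  21.  22.  24.  24.  28.  29.  30.  28.  27.  25.  23.  25.
  23.  21.  20.  24.  45.  79. 109. 123. 126. 126. 127. 129. 136. 151.
 167. 180. 185. 186. 187. 186. 186. 186. 186. 186. 186. 186. 186. 186.
 186. 185. 186.]
```

Request:
{"method": "apply_moves", "body": {"increments": [[0,0,0.03,0,0,-0.005],[0,0,0.03,0,0,0],[0,0,0.02,0,0,0],[0,0,0.01,0,0,0],[0,0,0.005,0,0,0],[0,0,0.0015,0,0,0],[0,0,0,0,0,0],[0,0,0,0,0,0]]}}

```text
t: 6.58
tool_pos: [0.467, 0.0266, 0.0635]
ee_rot: [180.0, -0.0, 13.3]
contact_force: [-1.9, -0.9, -3.4]
grip_width: 0.57
gripper_force: 24.9
```

Request:
{"method": "apply_moves", "body": {"increments": [[0,0,0.001,0,0,0],[0,0,0.0005,0,0,0],[0,0,0,0,0,0]]}}

```text
t: 6.95
tool_pos: [0.4667, 0.0266, 0.0617]
ee_rot: [180.0, -0.0, 13.3]
contact_force: [-0.5, 0.1, -2.0]
grip_width: 0.573
gripper_force: 24.9
```

Request:
{"method": "apply_moves", "body": {"increments": [[0,0,0.0003,0,0,0],[0,0,0,0,0,0],[0,0,0,0,0,0],[0,0,0,0,0,0],[0,0,0,0,0,0],[0,0,-0.02,0,0,0],[0,0,-0.04,0,0,0],[0,0,-0.04,0,0,0],[0,0,-0.04,0,0,0],[0,0,0,0,0,0]], "gripper": 0.087}}

```text
t: 8.2
tool_pos: [0.4683, 0.0268, 0.2041]
ee_rot: [179.9, -0.3, 13.3]
contact_force: [0.2, -0.1, -0.4]
grip_width: 0.996
gripper_force: 0.0
```

```bash
python3 - <<'E'
from h import *
from workcell import vision
import cv2
o=np.array([.5373,.0427]);a=np.radians(13.1);u=-np.array([np.cos(a),np.sin(a)])
g=np.r_[o-.079*u,.2];print(g);plan(g,103.1)
s=vision.grab_frame('side');cv2.imwrite('pics/s2.png',cv2.resize(s['image'][200:310,230:380,::-1],None,fx=5,fy=5,interpolation=cv2.INTER_CUBIC))
E
```

```text
[0.6142441  0.06060545 0.2       ]
t 8.2 tcp [0.4683 0.0268 0.2041] rot [179.9   -0.29  13.28] F [ 0.2 -0.1 -0.4] q [ 24.   2. -33. 107.   1.  72. -86.]
shift [0.1498 0.0006 0.0049]
rotvec [ 0.0054 -0.0026 -1.5676]
```

View pics/s2.png

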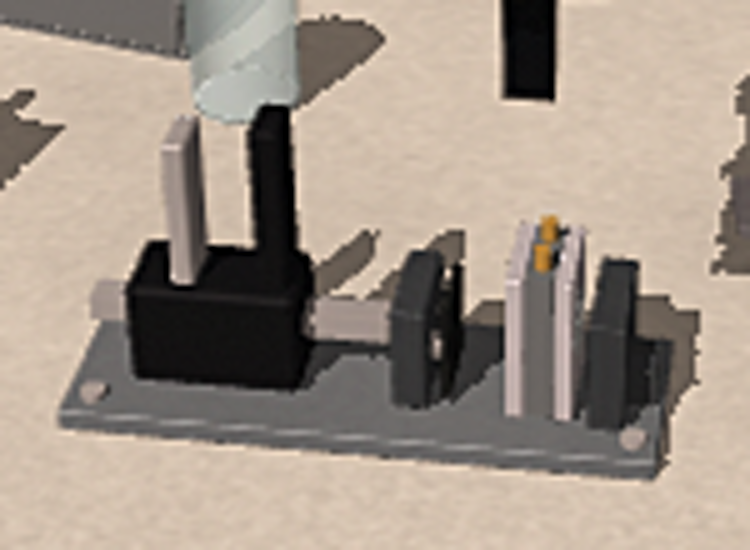

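The cell stands upright on the bed, at about (545,320) in this crop, just in front of the fixed jaw. Next I go above the trigger and turn the gripper along the clamp's axis.

Request:
{"method": "apply_moves", "body": {"increments": [[0.05,0,0,0,0,0],[0.05,0,0,0,0,0],[0.05,0,0,0,0,0],[0,0,0,0,0,-0.174],[0,0,0,0,0,-0.174],[0,0,0,0,0,-0.174],[0,0,0,0,0,-0.174],[0,0,0,0,0,-0.174],[0,0,0,0,0,-0.174],[0,0,0,0,0,-0.174],[0,0,0,0,0,-0.174],[0,0,0,0,0,-0.174]]}}

```text
t: 9.75
tool_pos: [0.612, 0.0611, 0.1995]
ee_rot: [-179.9, -0.0, 103.4]
contact_force: [0.1, -0.1, 0.7]
grip_width: 1.0
gripper_force: 0.0
```

```bash
python3 - <<'E'
from h import *
from workcell import vision
import cv2
plan([.6142,.0606,.106],103.1)
ws=vision.grab_frame('wrist');c=Cam(ws)
o=np.array([.5373,.0427]);a=np.radians(13.1);u=-np.array([np.cos(a),np.sin(a)]);v=np.array([-u[1],u[0]])
A=ws['image'][:,:,::-1].copy()
for x,y,z in ((-.108,.016,.145),(-.108,-.016,.145),(-.096,.016,.145),(-.096,-.016,.145),(-.066,.015,.155),(-.066,-.015,.155),(-.05,.015,.155),(-.05,-.015,.155)):
    q=c.proj(np.r_[o+x*u+y*v,z]);print(q.round(1));cv2.circle(A,tuple(q.round().astype(int).tolist()),2,(0,0,255),-1)
cv2.imwrite('pics/w3.png',A)
E
```

```text
t 9.75 tcp [0.612  0.0611 0.1995] rot [-1.7988e+02 -3.0000e-02  1.0336e+02] F [ 0.1 -0.1  0.7] q [ 26.  26. -48.  85.  19.  78. -10.]
shift [-0.001   0.0023  0.0935]
rotvec [-0.0021 -0.0005  0.0045]
[363.7 278.1]
[365.6 231.6]
[345.7 278.1]
[346.9 231.5]
[299.8 282.3]
[299.3 236.8]
[274.7 282.2]
[273.3 236.7]
```

View pics/w3.png

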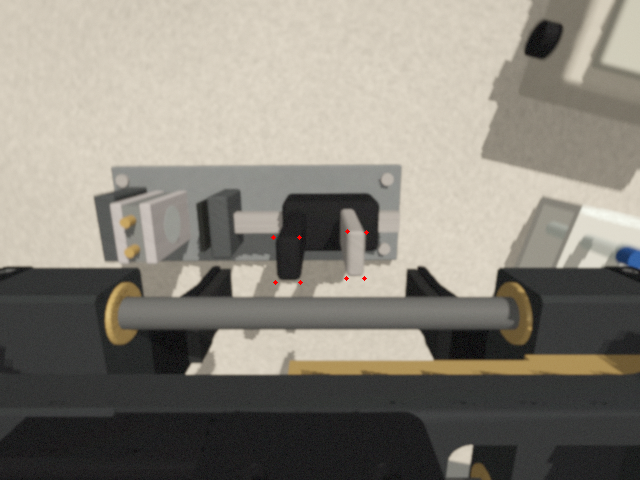

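The trigger top is at columns 346–364 and the handle top at 277–301, within about 3 px of the prediction and with good finger clearance. I'll descend around both.

Request:
{"method": "apply_moves", "body": {"increments": [[0,0.002,0.02,0,0,0],[0,0,0.03,0,0,0],[0,0,0.03,0,0,0],[0,0,0.013,0,0,0],[0,0,0,0,0,0],[0,0,0,0,0,0]]}}

```text
t: 10.55
tool_pos: [0.6151, 0.0618, 0.1092]
ee_rot: [179.9, 0.0, 103.0]
contact_force: [0.3, -0.1, 1.1]
grip_width: 1.0
gripper_force: 0.0
```

Request:
{"method": "apply_moves", "body": {"increments": [[0,-0.006,0,0,0,0],[0,-0.004,0,0,0,0],[0,0,0,0,0,0],[0,0,0,0,0,0]]}}

```text
t: 11.05
tool_pos: [0.6049, 0.0591, 0.1084]
ee_rot: [180.0, 0.0, 103.0]
contact_force: [-0.2, -0.0, -0.0]
grip_width: 0.999
gripper_force: 0.0
```

Request:
{"method": "apply_moves", "body": {"increments": [[0,0,0,0,0,0],[0,0,0,0,0,0],[0,0,0,0,0,0],[0,0,0,0,0,0],[0,0,0,0,0,0],[0,0,0,0,0,0],[0,0,0,0,0,0],[0,0,0,0,0,0]], "gripper": 0.05, "grip_force": 8}}

```text
t: 12.05
tool_pos: [0.6066, 0.0596, 0.1085]
ee_rot: [179.8, -0.0, 103.0]
contact_force: [10.8, 2.3, -5.5]
grip_width: 0.579
gripper_force: 4.5
```

Request:
{"method": "apply_moves", "body": {"increments": [[0,0,0,0,0,0],[0,0,0,0,0,0]], "gripper": 0.036}}

```text
t: 12.3
tool_pos: [0.6065, 0.0596, 0.1086]
ee_rot: [179.8, -0.0, 103.0]
contact_force: [4.9, 0.9, -1.1]
grip_width: 0.495
gripper_force: 7.3
```

Request:
{"method": "apply_moves", "body": {"increments": [[0,0,0,0,0,0],[0,0,0,0,0,0],[0,0,0,0,0,0],[0,0,0,0,0,0]]}}

```text
t: 12.8
tool_pos: [0.606, 0.0594, 0.1086]
ee_rot: [179.8, -0.0, 103.0]
contact_force: [5.6, 2.4, -2.5]
grip_width: 0.486
gripper_force: 7.2
```

```bash
python3 - <<'E'
from h import *
from workcell import manip,vision
import cv2
s=manip.sense();print({k:np.round(s[k],3) for k in s})
f=vision.grab_frame('side');cv2.imwrite('pics/s3.png',cv2.resize(f['image'][200:310,230:380,::-1],None,fx=5,fy=5,interpolation=cv2.INTER_CUBIC))
E
```

```text
{'t': np.float64(12.8), 'qpos': array([ 25.68 ,  29.111, -46.274,  92.243,  22.268,  68.122, -12.348]), 'qd': array([ 0.027,  0.045,  0.129, -0.017, -0.059, -0.018,  0.01 ]), 'effort': array([ 2.8700e-01, -6.0217e+01, -1.3167e+01, -3.2164e+01, -5.7000e-01,
        1.9630e+00, -2.3000e-02]), 'tool_pos': array([0.606, 0.059, 0.109]), 'ee_rot': array([ 1.79848e+02, -5.00000e-03,  1.02999e+02]), 'contact_force': array([ 5.624,  2.391, -2.472]), 'torque': array([ 0.203, -1.357,  0.039]), 'gripper_force': np.float64(7.186), 'grip_width': np.float64(0.486)}
```

View pics/s3.png

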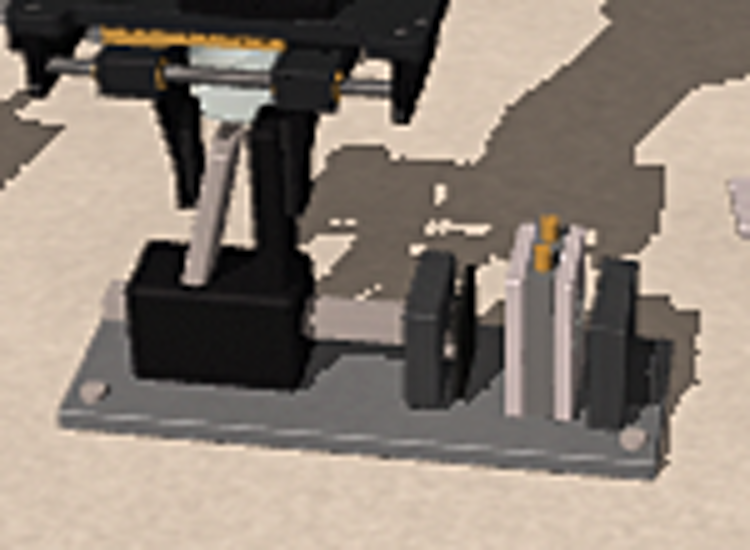

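The trigger swings and the jaw has advanced about 6 mm, but now the other finger rests on the handle. I'll press with the arm instead: fingers wide open, tips a little higher, and the wrist force read directly.

Request:
{"method": "apply_moves", "body": {"increments": [[0,0,0,0,0,0],[0,0,0,0,0,0],[0,0,0,0,0,0],[0,0,0,0,0,0],[0,0,-0.006,0,0,0],[0,0,-0.006,0,0,0],[0,0,0,0,0,0],[0,0,0,0,0,0]], "gripper": 0.087, "grip_force": 60}}

```text
t: 13.85
tool_pos: [0.6047, 0.0592, 0.1202]
ee_rot: [-180.0, 0.0, 103.0]
contact_force: [0.2, 0.4, -0.7]
grip_width: 1.005
gripper_force: 0.0
```

Request:
{"method": "apply_moves", "body": {"increments": [[0,-0.005,0,0,0,0],[0,-0.005,0,0,0,0],[0,-0.005,0,0,0,0],[0,0,0,0,0,0],[0,0,0,0,0,0]]}}

```text
t: 14.48
tool_pos: [0.5908, 0.0561, 0.1203]
ee_rot: [179.9, -0.0, 103.0]
contact_force: [7.4, 1.4, -3.9]
grip_width: 0.999
gripper_force: 3.2
```

Request:
{"method": "apply_moves", "body": {"increments": [[0,-0.005,0,0,0,0],[0,-0.004,0,0,0,0],[0,0,0,0,0,0],[0,0,0,0,0,0]]}}

```text
t: 14.98
tool_pos: [0.5824, 0.054, 0.1206]
ee_rot: [179.8, 0.0, 103.0]
contact_force: [7.1, 2.2, -4.0]
grip_width: 0.997
gripper_force: 3.2
```

Request:
{"method": "apply_moves", "body": {"increments": [[0,-0.002,0,0,0,0],[0,0,0,0,0,0],[0,0,0,0,0,0]]}}

```text
t: 15.35
tool_pos: [0.5805, 0.0535, 0.1207]
ee_rot: [179.8, 0.0, 103.0]
contact_force: [7.9, 2.0, -2.3]
grip_width: 0.999
gripper_force: 3.4
```

Request:
{"method": "apply_moves", "body": {"increments": [[0,0.013,0,0,0,0],[0,0.013,0,0,0,0],[0,0,0,0,0,0],[0,0,0,0,0,0]]}}

```text
t: 15.85
tool_pos: [0.6044, 0.0594, 0.1199]
ee_rot: [-179.9, -0.0, 103.0]
contact_force: [-0.1, 0.0, 0.7]
grip_width: 0.999
gripper_force: 0.0
```

```bash
cat > jaw.py <<'E'
from h import *
from workcell import vision
import cv2,sys
o=np.array([.5373,.0427]);a=np.radians(13.1);u=-np.array([np.cos(a),np.sin(a)]);v=np.array([-u[1],u[0]])
f=vision.grab_frame('side');im=cv2.cvtColor(f['image'],cv2.COLOR_RGB2GRAY);cv2.imwrite('pics/'+sys.argv[1]+'.png',f['image'][:,:,::-1])
# brightness along the clamp: jaw plate's +y side face (y=28) at z=45, cell's +y face at y=25
for y,z,x0,x1 in ((.028,.045,-.01,.06),(.025,.045,.04,.1)):
    xs=np.arange(x0,x1,.002);P=np.array([side.proj(np.r_[o+x*u+y*v,z]) for x in xs]).astype(np.float32)
    g=cv2.remap(im,P[:,0].reshape(1,-1),P[:,1].reshape(1,-1),cv2.INTER_LINEAR)[0]
    print((xs[0]*1000).round(),g)
E
python3 jaw.py j1
```

```text
-10.0 [ 94  98  99  99  98  97 101 105  91  71  57  56  58  58  59  61  51  33
  23  36  65  36  18   6  52 161 210 210 207 197 182 177 184 152 119]
40.0 [146 196 209 208 200 185 180 184 160 123 102 103 104 105 105 100  76 157
 181 185 173 115 101 108 147 150  86  53  54  56]
```

```bash
python3 - <<'E'
from h import *
import cv2
o=np.array([.5373,.0427]);a=np.radians(13.1);u=-np.array([np.cos(a),np.sin(a)]);v=np.array([-u[1],u[0]])
def prof(im,k,ox,oy,y,z,x0,x1):
    xs=np.arange(x0,x1,.003);P=np.array([side.proj(np.r_[o+x*u+y*v,z]) for x in xs])
    P=((P-[ox,oy]+.5)*k-.5).astype(np.float32)
    return cv2.remap(im,P[:,0].reshape(1,-1),P[:,1].reshape(1,-1),cv2.INTER_LINEAR)[0]
for n,k,ox,oy in (('s2',5,230,200),('s3',5,230,200),('j1',1,0,0)):
    im=cv2.imread(f'pics/{n}.png',0)
    for y,z in ((.025,.03),(.025,.05),(.025,.085)): print(n,z,prof(im,k,ox,oy,y,z,.0,.1))
print(side.proj(np.r_[o+.057*u+.025*v,.012]),side.proj(np.r_[o+.089*u+.025*v,.012]),side.proj(np.r_[o+.095*u+.03*v,.012]),side.proj(np.r_[o+.113*u+.03*v,.012]))
E
```

```text
s2 0.03 [ 62  61  61  32  24  21  21  15   2  24  68  61  60  63  66  58  70 193
 189 137  99 101 103  99 101 183 190 146  87  73  43  50  52  52]
s2 0.05 [ 55  57  58  59  42  18  50  44   4  44 185 196 196 197 202 203 204 176
 184 138 100 102 103 104  76 187 186 143  87 104 207  89  49  56]
s2 0.085 [192 192 191 192 194 199 217 155 127 106 170 202 198 197 193 195 197 201
 187 175 179 149 107 140 116  63 161 190 181 123 214 198 192 195]
s3 0.03 [ 58  59  65  60  59  40  23  32  36  14  10  10  55  66  67  59  70 196
 193 141 102 104 105 101 104 187 193 147  90  74  44  51  53  53]
s3 0.05 [108  71  55  59  59  60  50  16  69  73  13  14 180 207 200 204 207 178
 187 141 101 103 105 106  79 190 189 145  89 106 211  91  50  56]
s3 0.085 [ 98  99  97 100 234 201 215 163 143 123 193 228 222 175  89  97 101  93
 128 180 184 153 110 144 118  66 165 194 185 133 248 146  92 101]
j1 0.03 [160  97  62  58  58  55  52  35  24  35  25  14   7  31  64  61  77 182
 186 139 102 103 104 101 106 181 188 147  91  75  50  52  53  53]
j1 0.05 [ 99 101  99  65  57  58  59  58  42  21  73  31  11  87 202 211 202 179
 180 140 102 104 105 103  80 180 184 141  92 108 192  97  52  56]
j1 0.085 [ 94  89  81 103  89  87  88  89  90  90  96 102  88  91  97  89  88  87
 122 173 182 149 116 139 120  76 150 187 187 115 101 101  98 101]
[333.86747521 271.18561814] [346.71484288 272.25984747] [349.3567932  271.26786365] [356.6140323  271.87195446]
```

The side profiles put the pad at about 39 mm after the second stroke and the cell's back face at about 50 mm, with 6–9 mm more to the anvil. Another full stroke is safe.

Request:
{"method": "apply_moves", "body": {"increments": [[0,-0.006,0,0,0,0],[0,-0.007,0,0,0,0],[0,-0.007,0,0,0,0],[0,-0.006,0,0,0,0],[0,0,0,0,0,0],[0,0,0,0,0,0]]}}

```text
t: 16.65
tool_pos: [0.5805, 0.0535, 0.1209]
ee_rot: [179.8, 0.0, 103.0]
contact_force: [7.3, 2.3, -3.1]
grip_width: 0.997
gripper_force: 3.2
```

Request:
{"method": "apply_moves", "body": {"increments": [[0,0.013,0,0,0,0],[0,0.013,0,0,0,0],[0,0,0,0,0,0],[0,0,0,0,0,0]]}}

```text
t: 17.15
tool_pos: [0.6044, 0.0595, 0.1199]
ee_rot: [-179.9, -0.0, 103.0]
contact_force: [-0.6, -1.6, -0.3]
grip_width: 0.998
gripper_force: 0.0
```

```bash
cat > prof.py <<'E'
from h import *
from workcell import vision
import cv2,sys
o=np.array([.5373,.0427]);a=np.radians(13.1);u=-np.array([np.cos(a),np.sin(a)]);v=np.array([-u[1],u[0]])
im=cv2.cvtColor(vision.grab_frame('side')['image'],cv2.COLOR_RGB2GRAY)
for z in (.03,.05,.085):
    xs=np.arange(0,.1,.003);P=np.array([side.proj(np.r_[o+x*u+.025*v,z]) for x in xs]).astype(np.float32)
    print(z,cv2.remap(im,P[:,0].reshape(1,-1),P[:,1].reshape(1,-1),cv2.INTER_LINEAR)[0])
E
python3 prof.py
```

```text
0.03 [153 153 158 128  68  53  54  56  58  47  26  28  40  20  11   1  69 184
 186 140 102 103 104 102 106 181 188 146  91  75  51  52  54  54]
0.05 [100 100  99 102 185 131  52  57  58  60  53  27  52  81  22   0 159 183
 182 140 102 104 105 105  81 180 184 142  92 109 193  97  53  56]
0.085 [ 94  90  82 101  88  87  88  89  90  90  96 102  88  92  98  89  88  87
 122 173 182 149 116 140 119  76 150 188 189 116 101 101  98 101]
```

Request:
{"method": "apply_moves", "body": {"increments": [[0,-0.006,0,0,0,0],[0,-0.006,0,0,0,0],[0,-0.006,0,0,0,0],[0,0,0,0,0,0],[0,0,0,0,0,0]]}}

```text
t: 17.82
tool_pos: [0.5879, 0.0553, 0.1207]
ee_rot: [179.8, 0.0, 103.0]
contact_force: [7.2, 1.9, -3.9]
grip_width: 0.997
gripper_force: 3.1
```

Request:
{"method": "apply_moves", "body": {"increments": [[0,-0.003,0,0,0,0],[0,0,0,0,0,0],[0,0,0,0,0,0]]}}

```text
t: 18.2
tool_pos: [0.5855, 0.0547, 0.1207]
ee_rot: [179.8, 0.0, 103.0]
contact_force: [8.3, 1.6, -4.9]
grip_width: 1.003
gripper_force: 4.0
```

Request:
{"method": "apply_moves", "body": {"increments": [[0,-0.003,0,0,0,0],[0,0,0,0,0,0],[0,0,0,0,0,0]]}}

```text
t: 18.58
tool_pos: [0.5825, 0.054, 0.1208]
ee_rot: [179.8, 0.0, 103.0]
contact_force: [6.9, 2.3, -3.4]
grip_width: 0.995
gripper_force: 3.4
```

```bash
python3 prof.py
```

```text
0.03 [153 153 153 153 154 159 116  57  55  60  60  62  42  23  47  21  47 186
 186 139 103 104 105 102 106 183 189 147  91  75  51  53  54  54]
0.05 [100  99  99 101 174 207 207 187  81  55  58  59  59  42  15 153  58 181
 185 140 103 103 105 104  81 180 184 142  92 109 193  97  53  56]
0.085 [ 98  99  96  94 102 138 116  94  92  90  96  99  99 105 101  87 129  98
 125 174 182 149 116 140 119  75 148 187 188 117 101 101  99 101]
```

Request:
{"method": "apply_moves", "body": {"increments": [[0,0.012,0,0,0,0],[0,0.012,0,0,0,0],[0,0,0,0,0,0],[0,0,0,0,0,0]]}}

```text
t: 19.12
tool_pos: [0.6044, 0.0594, 0.1199]
ee_rot: [-179.9, -0.0, 103.0]
contact_force: [0.8, -1.1, -0.1]
grip_width: 0.997
gripper_force: 0.0
```

Request:
{"method": "apply_moves", "body": {"increments": [[0,-0.006,0,0,0,0],[0,-0.006,0,0,0,0],[0,-0.002,0,0,0,0],[0,0,0,0,0,0],[0,0,0,0,0,0]]}}

```text
t: 19.75
tool_pos: [0.5919, 0.0563, 0.1206]
ee_rot: [179.8, -0.0, 103.0]
contact_force: [6.8, 2.4, -4.0]
grip_width: 1.002
gripper_force: 3.5
```

Request:
{"method": "apply_moves", "body": {"increments": [[0,-0.003,0,0,0,0],[0,0,0,0,0,0],[0,0,0,0,0,0]]}}

```text
t: 20.12
tool_pos: [0.5893, 0.0557, 0.1205]
ee_rot: [179.8, -0.0, 103.0]
contact_force: [9.4, 2.8, -5.1]
grip_width: 0.999
gripper_force: 4.4
```

Request:
{"method": "apply_moves", "body": {"increments": [[0,-0.002,0,0,0,0],[0,0,0,0,0,0],[0,0,0,0,0,0]]}}

```text
t: 20.5
tool_pos: [0.5872, 0.0552, 0.1206]
ee_rot: [179.8, -0.0, 103.0]
contact_force: [8.2, 1.8, -3.8]
grip_width: 0.998
gripper_force: 3.7
```

```bash
python3 prof.py
```

```text
0.03 [153 153 153 154 154 155 154 160 108  57  59  62  61  59  37  24  32  22
 130 184 190 108 101 104 104 102 144 181 192 103  57  53  54  54]
0.05 [100  99 100 101 173 206 203 202 203 164  69  53  58  58  59  43  21  35
 135 183 188 109 101 105 104 102 135 180 193  98  84  41  45  59]
0.085 [ 97  96  91 113  94 113 111  93  92  90  96 101  89 105 101  87 126  96
  89  92 187 184 145  93 142 126  79 116 184 187 139  94  98 101]
```

Request:
{"method": "apply_moves", "body": {"increments": [[0,-0.002,0,0,0,0],[0,0,0,0,0,0],[0,0,0,0,0,0]]}}

```text
t: 20.92
tool_pos: [0.5856, 0.0548, 0.1207]
ee_rot: [179.8, -0.0, 103.0]
contact_force: [9.4, 3.0, -5.6]
grip_width: 1.002
gripper_force: 4.4
```

Request:
{"method": "apply_moves", "body": {"increments": [[0,-0.002,0,0,0,0],[0,0,0,0,0,0],[0,0,0,0,0,0]]}}

```text
t: 21.3
tool_pos: [0.5836, 0.0543, 0.1207]
ee_rot: [179.8, 0.0, 103.0]
contact_force: [8.9, 2.2, -3.2]
grip_width: 1.002
gripper_force: 4.1
```

Request:
{"method": "apply_moves", "body": {"increments": [[0,-0.002,0,0,0,0],[0,0,0,0,0,0],[0,0,0,0,0,0]]}}

```text
t: 21.68
tool_pos: [0.5817, 0.0538, 0.1208]
ee_rot: [179.8, 0.0, 103.0]
contact_force: [9.8, 1.2, -5.3]
grip_width: 1.001
gripper_force: 4.1
```

```bash
python3 prof.py
```

```text
0.03 [154 154 153 154 154 153 152 154 161  91  56  60  62  60  57  32  27  25
  25 166 186 172  99 103 104 104 103 147 181 199  75  49  53  54]
0.05 [100 100  99 100 174 206 203 201 198 202 147  59  56  58  59  61  37  45
  66 160 184 159  95 102 104 104 104 155 181 187  92  39  25  25]
0.085 [ 98  98  97  95 103 139 117  93  92  91  96  99 100 105 102  87 129  99
  92  91  85 174 185 134  93 141 118  71 112 182 190 115  92 101]
```

Request:
{"method": "apply_moves", "body": {"increments": [[0,0.012,0,0,0,0],[0,0.013,0,0,0,0],[0,0,0,0,0,0],[0,0,0,0,0,0]]}}

```text
t: 22.22
tool_pos: [0.6044, 0.0594, 0.1199]
ee_rot: [-179.9, -0.0, 103.0]
contact_force: [-1.0, -0.2, 0.5]
grip_width: 1.002
gripper_force: 0.0
```

Request:
{"method": "apply_moves", "body": {"increments": [[0,-0.006,0,0,0,0],[0,-0.004,0,0,0,0],[0,0,0,0,0,0],[0,0,0,0,0,0]]}}

```text
t: 22.72
tool_pos: [0.5956, 0.0572, 0.1204]
ee_rot: [179.9, -0.0, 103.0]
contact_force: [6.9, 2.6, -4.9]
grip_width: 0.998
gripper_force: 3.7
```

Request:
{"method": "apply_moves", "body": {"increments": [[0,-0.002,0,0,0,0],[0,0,0,0,0,0],[0,0,0,0,0,0]]}}

```text
t: 23.1
tool_pos: [0.5941, 0.0569, 0.1204]
ee_rot: [179.8, -0.0, 103.0]
contact_force: [10.0, 3.5, -7.4]
grip_width: 1.003
gripper_force: 4.8
```

Request:
{"method": "apply_moves", "body": {"increments": [[0,-0.002,0,0,0,0],[0,0,0,0,0,0],[0,0,0,0,0,0]]}}

```text
t: 23.48
tool_pos: [0.5913, 0.0561, 0.1205]
ee_rot: [179.9, 0.0, 103.0]
contact_force: [6.9, 2.3, -1.9]
grip_width: 1.001
gripper_force: 3.5
```

Request:
{"method": "apply_moves", "body": {"increments": [[0,-0.002,0,0,0,0],[0,0,0,0,0,0],[0,0,0,0,0,0]]}}

```text
t: 23.85
tool_pos: [0.5895, 0.0557, 0.1205]
ee_rot: [179.9, 0.0, 103.0]
contact_force: [5.2, 0.9, -0.2]
grip_width: 1.001
gripper_force: 2.5
```

Request:
{"method": "apply_moves", "body": {"increments": [[0,-0.002,0,0,0,0],[0,0,0,0,0,0],[0,0,0,0,0,0]]}}

```text
t: 24.22
tool_pos: [0.588, 0.0553, 0.1204]
ee_rot: [179.9, 0.0, 103.0]
contact_force: [7.7, 2.2, -2.8]
grip_width: 1.002
gripper_force: 3.5
```

```bash
python3 prof.py
```

```text
0.03 [153 153 153 154 154 154 153 153 157 136  65  59  62  60  60  46  25  28
  11 191 188 177 139 103 104 105 100 142 182 192  88  50  52  54]
0.05 [100  99  99 100 174 206 203 201 197 196 206 102  54  57  60  59  50  25
  18 182 186 176 137 103 104 104  96 172 189 180 141  50  23  26]
0.085 [ 97  95  89 111  93 112 112  93  92  91  96 102  89 105 102  85 126  97
  90  91  93 155 182 175 109 127 127  81  64 199 188 135  95 100]
```

Request:
{"method": "apply_moves", "body": {"increments": [[0,-0.002,0,0,0,0],[0,0,0,0,0,0],[0,0,0,0,0,0]]}}

```text
t: 24.65
tool_pos: [0.5863, 0.0549, 0.1203]
ee_rot: [179.9, -0.0, 103.0]
contact_force: [9.9, 2.4, -5.2]
grip_width: 1.001
gripper_force: 4.5
```

Request:
{"method": "apply_moves", "body": {"increments": [[0,-0.002,0,0,0,0],[0,0,0,0,0,0],[0,0,0,0,0,0]]}}

```text
t: 25.02
tool_pos: [0.5848, 0.0546, 0.1205]
ee_rot: [179.8, -0.0, 103.0]
contact_force: [12.2, 2.9, -7.0]
grip_width: 0.998
gripper_force: 5.5
```

Request:
{"method": "apply_moves", "body": {"increments": [[0,-0.002,0,0,0,0],[0,0,0,0,0,0],[0,0,0,0,0,0]]}}

```text
t: 25.4
tool_pos: [0.5833, 0.0542, 0.1206]
ee_rot: [179.7, -0.0, 103.0]
contact_force: [13.5, 3.6, -7.9]
grip_width: 1.001
gripper_force: 6.3
```

```bash
python3 prof.py
```

```text
0.03 [153 153 154 154 154 154 153 153 155 164  74  58  61  61  57  55  30  21
   6 191 187 178 139 104 104 104 100 142 182 192  89  50  53  54]
0.05 [100  99  99 100 174 206 203 201 197 195 203 129  57  56  59  58  58  34
   8 179 186 176 137 103 104 104  96 172 189 180 141  50  23  27]
0.085 [ 98  97  95  94 101 133 112  92  92  91  96  99  99 105 101  86 129 100
  92  91  93 155 182 176 110 127 127  81  63 199 188 135  96  99]
```

Request:
{"method": "apply_moves", "body": {"increments": [[0,-0.002,0,0,0,0],[0,0,0,0,0,0],[0,0,0,0,0,0]]}}

```text
t: 25.82
tool_pos: [0.5815, 0.0537, 0.1208]
ee_rot: [179.7, -0.0, 103.0]
contact_force: [14.3, 3.5, -5.8]
grip_width: 0.998
gripper_force: 6.2
```

Request:
{"method": "apply_moves", "body": {"increments": [[0,0.012,0,0,0,0],[0,0.012,0,0,0,0],[0,0,0,0,0,0],[0,0,0,0,0,0]]}}

```text
t: 26.32
tool_pos: [0.6022, 0.0588, 0.1198]
ee_rot: [-179.9, -0.0, 103.0]
contact_force: [-0.6, 0.6, 0.1]
grip_width: 1.001
gripper_force: 0.0
```

Request:
{"method": "apply_moves", "body": {"increments": [[0,-0.006,0,0,0,0],[0,0,0,0,0,0],[0,0,0,0,0,0]]}}

```text
t: 26.7
tool_pos: [0.5974, 0.0575, 0.1204]
ee_rot: [179.9, 0.0, 103.0]
contact_force: [2.0, 0.3, -1.8]
grip_width: 0.998
gripper_force: 1.1
```

Request:
{"method": "apply_moves", "body": {"increments": [[0,-0.002,0,0,0,0],[0,0,0,0,0,0],[0,0,0,0,0,0]]}}

```text
t: 27.08
tool_pos: [0.5958, 0.0571, 0.1205]
ee_rot: [179.9, 0.0, 103.0]
contact_force: [7.2, 2.1, -5.0]
grip_width: 0.995
gripper_force: 3.6
```

Request:
{"method": "apply_moves", "body": {"increments": [[0,-0.002,0,0,0,0],[0,0,0,0,0,0],[0,0,0,0,0,0]]}}

```text
t: 27.45
tool_pos: [0.5943, 0.0568, 0.1205]
ee_rot: [179.8, -0.0, 103.0]
contact_force: [10.5, 3.6, -4.7]
grip_width: 1.004
gripper_force: 4.7
```

Request:
{"method": "apply_moves", "body": {"increments": [[0,-0.002,0,0,0,0],[0,0,0,0,0,0],[0,0,0,0,0,0]]}}

```text
t: 27.82
tool_pos: [0.5927, 0.0564, 0.1205]
ee_rot: [179.8, -0.0, 103.0]
contact_force: [12.1, 3.0, -7.4]
grip_width: 1.0
gripper_force: 5.8
```

Request:
{"method": "apply_moves", "body": {"increments": [[0,-0.001,0,0,0,0],[0,0,0,0,0,0],[0,0,0,0,0,0]]}}

```text
t: 28.2
tool_pos: [0.5919, 0.0562, 0.1205]
ee_rot: [179.8, -0.0, 103.0]
contact_force: [12.9, 4.2, -8.8]
grip_width: 0.999
gripper_force: 6.4
```

Request:
{"method": "apply_moves", "body": {"increments": [[0,-0.0015,0,0,0,0],[0,0,0,0,0,0],[0,0,0,0,0,0]]}}

```text
t: 28.58
tool_pos: [0.5904, 0.0559, 0.1205]
ee_rot: [179.8, -0.0, 103.0]
contact_force: [14.6, 3.7, -8.8]
grip_width: 1.003
gripper_force: 6.2
```

Request:
{"method": "apply_moves", "body": {"increments": [[0,-0.001,0,0,0,0],[0,0,0,0,0,0],[0,0,0,0,0,0]]}}

```text
t: 28.95
tool_pos: [0.5896, 0.0557, 0.1205]
ee_rot: [179.7, -0.0, 103.0]
contact_force: [14.6, 2.5, -9.2]
grip_width: 1.001
gripper_force: 6.6
```

Request:
{"method": "apply_moves", "body": {"increments": [[0,-0.001,0,0,0,0],[0,0,0,0,0,0],[0,0,0,0,0,0]]}}

```text
t: 29.32
tool_pos: [0.5887, 0.0555, 0.1206]
ee_rot: [179.7, -0.0, 103.0]
contact_force: [14.2, 2.8, -9.2]
grip_width: 0.994
gripper_force: 6.7
```

```bash
python3 prof.py
```

```text
0.03 [154 153 153 154 154 154 153 153 154 160 105  60  59  61  58  58  39  22
   6 192 187 177 139 103 104 103  99 141 182 192  88  50  53  54]
0.05 [100  99 100 100 173 206 203 201 196 194 197 196  75  53  58  59  59  42
   9 180 186 176 137 103 103 103  96 172 189 179 141  50  24  27]
0.085 [ 97  96  91 112  93 113 112  92  92  90  96  99  99 104 101  86 126  96
  91  91  93 155 182 177 110 127 127  81  63 199 188 135  95 100]
```

Request:
{"method": "apply_moves", "body": {"increments": [[0,-0.001,0,0,0,0],[0,0,0,0,0,0],[0,0,0,0,0,0]]}}

```text
t: 29.75
tool_pos: [0.588, 0.0553, 0.1206]
ee_rot: [179.7, -0.0, 103.0]
contact_force: [14.5, 4.0, -10.1]
grip_width: 0.998
gripper_force: 7.2
```

Request:
{"method": "apply_moves", "body": {"increments": [[0,-0.001,0,0,0,0],[0,0,0,0,0,0],[0,0,0,0,0,0]]}}

```text
t: 30.12
tool_pos: [0.5873, 0.0551, 0.1207]
ee_rot: [179.7, -0.0, 103.0]
contact_force: [16.2, 3.7, -11.5]
grip_width: 0.997
gripper_force: 7.7
```

```bash
python3 prof.py
```

```text
0.03 [154 153 153 153 153 154 153 152 153 158 130  64  59  61  58  56  40  22
   6 191 188 177 138 104 104 105  99 141 182 191  88  51  53  54]
0.05 [100 100  99 101 174 206 202 201 197 194 195 198  91  55  59  59  59  44
  10 180 186 177 138 103 104 104  97 172 189 179 140  51  23  27]
0.085 [ 97  97  92 112 103 136 114  94  92  91  95  98  99 105 101  87 130 100
  92  90  93 155 182 176 109 127 127  81  64 199 188 134  95  99]
```

The image shows about 2.8 mm of pad compression, roughly 22–25 N, and the wrist force agrees. I'll let the trigger go and check what remains.

Request:
{"method": "apply_moves", "body": {"increments": [[0,0.006,0,0,0,0],[0,0.006,0,0,0,0],[0,0.005,0,0,0,0],[0,0,0,0,0,0],[0,0,0,0,0,0]]}}

```text
t: 30.8
tool_pos: [0.6008, 0.0583, 0.12]
ee_rot: [-179.9, 0.0, 103.0]
contact_force: [-0.1, 0.1, -0.3]
grip_width: 1.0
gripper_force: 0.0
```

```bash
python3 prof.py; python3 -c "
from h import *;plan([.6142,.0606,.2])"
```

```text
0.03 [153 153 153 153 154 154 153 152 154 162  92  60  60  61  56  56  33  22
   6 190 187 177 139 103 104 104 100 141 181 192  89  50  53  53]
0.05 [100 100  99 100 173 206 202 201 196 194 200 167  65  55  59  58  59  37
   8 180 186 176 138 103 103 104  96 171 189 179 141  51  23  25]
0.085 [ 95  90  83 105  91  89  89  90  90  90  96 101  88 101  98  88  88  91
  94  90  88 158 182 176 111 128 127  81  64 199 188 134  95 100]
t 30.85 tcp [0.6009 0.0583 0.12  ] rot [-1.7995e+02  1.0000e-02  1.0300e+02] F [-0.6 -0.2 -0.5] q [ 26.  28. -47.  92.  22.  69. -12.]
shift [-0.0007  0.0134 -0.08  ]
```

About 1.5 mm of compression, or roughly 12–14 N, stays held. That is close to the limit, so I'll gain one more tooth with a slightly deeper press.

Request:
{"method": "apply_moves", "body": {"increments": [[0,-0.005,0,0,0,0],[0,-0.003,0,0,0,0],[0,0,0,0,0,0],[0,0,0,0,0,0]]}}

```text
t: 31.35
tool_pos: [0.5941, 0.0568, 0.1204]
ee_rot: [179.9, 0.0, 103.0]
contact_force: [5.2, 0.7, -2.3]
grip_width: 1.0
gripper_force: 2.6
```

Request:
{"method": "apply_moves", "body": {"increments": [[0,-0.002,0,0,0,0],[0,0,0,0,0,0],[0,0,0,0,0,0]]}}

```text
t: 31.72
tool_pos: [0.5926, 0.0563, 0.1204]
ee_rot: [179.9, -0.0, 103.0]
contact_force: [8.1, 1.8, -4.9]
grip_width: 1.001
gripper_force: 3.9
```

Request:
{"method": "apply_moves", "body": {"increments": [[0,-0.002,0,0,0,0],[0,0,0,0,0,0],[0,0,0,0,0,0]]}}

```text
t: 32.1
tool_pos: [0.591, 0.056, 0.1204]
ee_rot: [179.8, -0.0, 103.0]
contact_force: [11.5, 1.8, -7.2]
grip_width: 0.999
gripper_force: 5.0
```

Request:
{"method": "apply_moves", "body": {"increments": [[0,-0.002,0,0,0,0],[0,0,0,0,0,0],[0,0,0,0,0,0]]}}

```text
t: 32.48
tool_pos: [0.5895, 0.0556, 0.1205]
ee_rot: [179.7, -0.0, 103.0]
contact_force: [12.2, 3.4, -8.8]
grip_width: 0.998
gripper_force: 6.0
```

Request:
{"method": "apply_moves", "body": {"increments": [[0,-0.002,0,0,0,0],[0,0,0,0,0,0],[0,0,0,0,0,0]]}}

```text
t: 32.85
tool_pos: [0.5881, 0.0553, 0.1207]
ee_rot: [179.7, -0.0, 103.0]
contact_force: [14.3, 2.6, -8.4]
grip_width: 1.001
gripper_force: 7.0
```

```bash
python3 prof.py
```

```text
0.03 [153 153 153 153 153 154 153 152 153 158 131  64  59  61  59  57  41  22
   6 190 187 178 139 103 104 104 100 141 182 192  88  50  53  54]
0.05 [ 99 101 100 100 173 205 203 201 196 194 197 197  90  55  59  60  59  44
  10 180 186 177 137 103 104 104  97 172 189 179 141  51  23  26]
0.085 [ 98  97  92 112 103 135 115  93  92  90  96  99  99 104 101  87 129  99
  91  91  93 155 181 176 110 128 127  81  64 199 188 135  95 100]
```

Request:
{"method": "apply_moves", "body": {"increments": [[0,-0.0015,0,0,0,0],[0,0,0,0,0,0],[0,0,0,0,0,0]]}}

```text
t: 33.28
tool_pos: [0.587, 0.055, 0.1208]
ee_rot: [179.6, -0.0, 103.0]
contact_force: [17.5, 4.7, -9.6]
grip_width: 0.999
gripper_force: 7.8
```

```bash
python3 prof.py | head -4
```

```text
0.03 [153 153 154 153 154 154 153 152 154 157 128  63  59  61  59  57  40  23
   6 191 188 178 139 103 104 104  99 141 181 192  88  50  52  54]
0.05 [ 99 100  99 101 174 205 203 201 196 193 195 197  92  54  59  60  59  46
  11 180 186 176 137 103 105 103  96 171 189 179 140  50  24  26]
```

Request:
{"method": "apply_moves", "body": {"increments": [[0,-0.001,0,0,0,0],[0,0,0,0,0,0],[0,0,0,0,0,0]]}}

```text
t: 33.7
tool_pos: [0.5863, 0.0548, 0.1209]
ee_rot: [179.6, -0.0, 103.0]
contact_force: [18.4, 3.6, -10.1]
grip_width: 1.003
gripper_force: 8.3
```

```bash
python3 prof.py | head -4
```

```text
0.03 [153 154 154 153 154 155 153 153 153 158 129  64  59  61  59  56  42  23
   6 191 187 177 139 104 104 104  99 141 182 192  89  51  53  53]
0.05 [100  99  98 100 173 206 203 201 197 194 195 198  93  52  58  59  59  48
  12 180 187 176 138 103 104 104  96 172 189 180 141  51  23  26]
```

Request:
{"method": "apply_moves", "body": {"increments": [[0,0.006,0,0,0,0],[0,0.006,0,0,0,0],[0,0.006,0,0,0,0],[0,0,0,0,0,0],[0,0,0,0,0,0]]}}

```text
t: 34.38
tool_pos: [0.6003, 0.0583, 0.1198]
ee_rot: [-179.9, 0.0, 103.0]
contact_force: [0.2, 0.2, 0.2]
grip_width: 0.999
gripper_force: 0.0
```

```bash
python3 prof.py
```

```text
0.03 [154 153 153 153 154 154 152 153 153 162  92  60  60  61  57  57  33  21
   6 191 187 177 139 103 104 104  99 141 182 192  88  50  53  54]
0.05 [100 100 100  99 173 205 203 201 196 194 201 167  65  54  59  58  59  36
   8 181 185 176 137 103 103 104  96 171 189 179 140  50  23  26]
0.085 [ 95  90  82 104  91  88  88  90  90  90  96 102  89 101  97  88  88  92
  95  90  88 157 182 176 110 127 127  81  64 199 188 135  96  99]
```

It fell back to the same tooth, so the held force is at most 8 N below the last peak of about 24–29 N, or roughly 16 N or more. I'll retreat upward, then compare the cell's tilt with the earlier upright picture.

Request:
{"method": "apply_moves", "body": {"increments": [[0,0.008,0,0,0,0],[0,0,0,0,0,0],[0,0,-0.03,0,0,0],[0,0,-0.04,0,0,0],[0,0,-0.04,0,0,0],[0,0,0,0,0,0]]}}

```text
t: 35.17
tool_pos: [0.6101, 0.0608, 0.2335]
ee_rot: [179.7, 0.0, 103.0]
contact_force: [-0.6, -0.4, -1.7]
grip_width: 1.0
gripper_force: 0.0
```

```bash
cat > tilt.py <<'E'
from h import *
from workcell import vision
import cv2
o=np.array([.5373,.0427]);a=np.radians(13.1);u=-np.array([np.cos(a),np.sin(a)]);v=np.array([-u[1],u[0]])
now=vision.grab_frame('side')['image'];cv2.imwrite('pics/end.png',now[:,:,::-1])
for n,im in (('before',cv2.imread('pics/j1.png',0)),('now',cv2.cvtColor(now,cv2.COLOR_RGB2GRAY))):
    for nm,lo,hi in (('frame>plate2',.068,.084),):
        E=[];zs=np.arange(.02,.089,.001)
        for z in zs:
            xs=np.arange(lo,hi+.004,.0003);P=np.array([side.proj(np.r_[o+x*u+.025*v,z]) for x in xs]).astype(np.float32)
            g=cv2.remap(im,P[:,0].reshape(1,-1),P[:,1].reshape(1,-1),cv2.INTER_LINEAR)[0].astype(float)
            k=np.where((g[1:]>=143)&(g[:-1]<143))[0];E.append(xs[k[0]] if len(k) else np.nan)
        E=np.array(E);m=~np.isnan(E);m[m]&=abs(E[m]-np.median(E[m]))<.006;p=np.polyfit(zs[m],E[m],1);print(n,nm,m.sum(),'slope',p[0].round(4),'x at z=50',np.polyval(p,.05).round(4),'rms',np.std(E[m]-np.polyval(p,zs[m])).round(4))
# anvil face edge slope for reference is vertical; stubs' height by top camera
t=vision.grab_frame('top')['image'];hsv=cv2.cvtColor(t,cv2.COLOR_RGB2HSV)
def stubs(img,box,cam):
    x0,y0,x1,y1=box;h=cv2.cvtColor(img,cv2.COLOR_RGB2HSV)[y0:y1,x0:x1]
    m=((h[...,0]>10)&(h[...,0]<28)&(h[...,1]>110)).astype(np.uint8)
    n,l,s,c=cv2.connectedComponentsWithStats(m);return [((c[i]+[x0,y0]).round(1).tolist(),int(s[i,4])) for i in range(1,n) if s[i,4]>3]
print('top',stubs(t,(285,240,345,310),top),'side',stubs(now,(325,235,355,265),side))
for y in (.012,-.012): P=np.r_[o+.079*u+y*v,.098];print('expected',top.proj(P).round(1),side.proj(P).round(1))
E
python3 tilt.py
```

```text
before frame>plate2 69 slope 0.0377 x at z=50 0.0739 rms 0.0016
now frame>plate2 61 slope 0.0389 x at z=50 0.0814 rms 0.0016
top [] side [([341.8, 248.8], 37)]
expected [310.9 276.9] [342.4 245.7]
expected [299.9 279.6] [341.1 251.4]
```

The cell is upright, with its slope unchanged, and it moved 7.5 mm onto the anvil. My estimate of the held force is a little loose, so I'll use the spare time for one more, slightly firmer squeeze, kept well under 40 N.

Request:
{"method": "apply_moves", "body": {"increments": [[0,0,0.04,0,0,0],[0,0,0.04,0,0,0],[0,0,0.03,0,0,0],[0,0,0,0,0,0],[0,-0.008,0,0,0,0],[0,-0.006,0,0,0,0],[0,-0.006,0,0,0,0],[0,0,0,0,0,0],[0,0,0,0,0,0]]}}

```text
t: 36.4
tool_pos: [0.5908, 0.0562, 0.1216]
ee_rot: [179.7, 0.0, 103.0]
contact_force: [9.6, 2.9, -4.7]
grip_width: 1.0
gripper_force: 4.5
```

Request:
{"method": "apply_moves", "body": {"increments": [[0,-0.002,0,0,0,0],[0,-0.001,0,0,0,0],[0,0,0,0,0,0],[0,0,0,0,0,0]]}}

```text
t: 36.9
tool_pos: [0.5886, 0.0557, 0.1216]
ee_rot: [179.6, -0.0, 103.0]
contact_force: [13.1, 4.0, -8.3]
grip_width: 1.0
gripper_force: 6.4
```

Request:
{"method": "apply_moves", "body": {"increments": [[0,-0.002,0,0,0,0],[0,-0.001,0,0,0,0],[0,0,0,0,0,0],[0,0,0,0,0,0]]}}

```text
t: 37.4
tool_pos: [0.5864, 0.055, 0.1218]
ee_rot: [179.5, -0.0, 103.0]
contact_force: [16.8, 4.4, -9.1]
grip_width: 1.002
gripper_force: 7.8
```

Request:
{"method": "apply_moves", "body": {"increments": [[0,-0.0015,0,0,0,0],[0,0,0,0,0,0],[0,0,0,0,0,0]]}}

```text
t: 37.78
tool_pos: [0.5853, 0.0548, 0.1219]
ee_rot: [179.5, -0.0, 103.0]
contact_force: [16.9, 5.0, -10.5]
grip_width: 1.002
gripper_force: 8.3
```

Request:
{"method": "apply_moves", "body": {"increments": [[0,-0.0015,0,0,0,0],[0,0,0,0,0,0],[0,0,0,0,0,0]]}}

```text
t: 38.15
tool_pos: [0.5832, 0.0542, 0.122]
ee_rot: [179.6, 0.0, 103.0]
contact_force: [13.5, 2.5, -5.9]
grip_width: 1.002
gripper_force: 6.1
```

```bash
python3 prof.py|head -4
```

```text
0.03 [154 153 153 154 154 154 153 152 153 155 166  70  58  60  59  54  47  21
   2 191 188 177 138 103 105 104  99 141 181 192  89  51  53  54]
0.05 [100 100  99 100 173 206 203 201 196 193 194 199 112  56  57  59  59  50
  13 180 186 176 138 103 105 104  96 171 189 180 141  51  23  27]
```

The stick-slip let go and the jaw jumped forward about 0.7 mm. I'll release and read the new held position.

Request:
{"method": "apply_moves", "body": {"increments": [[0,0.007,0,0,0,0],[0,0.007,0,0,0,0],[0,0.007,0,0,0,0],[0,0,0,0,0,0],[0,0,0,0,0,0]]}}

```text
t: 38.83
tool_pos: [0.6006, 0.0584, 0.1201]
ee_rot: [-180.0, 0.0, 103.0]
contact_force: [-0.4, 0.4, -0.3]
grip_width: 0.999
gripper_force: 0.0
```

```bash
python3 prof.py|head -4
```

```text
0.03 [153 153 153 153 154 153 152 152 154 162  93  61  60  61  56  55  33  22
   6 191 187 177 139 104 105 104  99 140 182 192  88  50  53  53]
0.05 [100 100 100 100 173 207 202 201 196 194 201 161  65  55  59  59  59  36
   8 181 186 176 138 103 104 104  96 171 189 179 140  50  24  27]
```

```bash
cat > meas.py <<'E'
from h import *
from workcell import vision
import cv2,sys
o=np.array([.5373,.0427]);a=np.radians(13.1);u=-np.array([np.cos(a),np.sin(a)]);v=np.array([-u[1],u[0]])
def edge(im,y,zs,lo,hi,th,rise):
    E=[]
    for z in zs:
        xs=np.arange(lo,hi,.0002);P=np.array([side.proj(np.r_[o+x*u+y*v,z]) for x in xs]).astype(np.float32)
        g=cv2.remap(im,P[:,0].reshape(1,-1),P[:,1].reshape(1,-1),cv2.INTER_LINEAR)[0].astype(float)
        if not rise: g=2*th-g
        k=np.where((g[1:]>=th)&(g[:-1]<th))[0]
        if len(k): E.append(xs[k[0]])
    E=np.array(E)*1000;m=abs(E-np.median(E))<2.5
    return E[m].mean().round(2),E[m].std().round(2),m.sum()
def jaw(im,lo,hi): return edge(im,.028,np.arange(.022,.036,.0005),lo,hi,100,False),edge(im,.028,np.arange(.05,.066,.0005),lo,hi,125,False)
if __name__=='__main__':
    n=sys.argv[1];f=vision.grab_frame('side')['image'];cv2.imwrite(f'pics/{n}.png',f[:,:,::-1])
    for k in sys.argv[1:]:
        im=cv2.imread(f'pics/{k}.png',0);lo,hi=(0,.02) if k=='j1' else (.018,.045)
        print(k,'jaw',jaw(im,lo,hi))
        if k=='j1': print('pad far edge',edge(im,-.022,np.arange(.05,.066,.0005),.03,.06,100,True))
        else: print('cell left',edge(im,.025,np.arange(.02,.062,.0005),.048,.064,100,True))
E
python3 meas.py h2 end j1
```

```text
h2 jaw ((np.float64(29.25), np.float64(0.49), np.int64(28)), (np.float64(35.12), np.float64(1.22), np.int64(32)))
cell left (np.float64(55.85), np.float64(0.09), np.int64(84))
end jaw ((np.float64(29.16), np.float64(0.5), np.int64(28)), (np.float64(35.28), np.float64(1.02), np.int64(31)))
cell left (np.float64(55.86), np.float64(0.09), np.int64(84))
j1 jaw ((np.float64(2.44), np.float64(0.6), np.int64(28)), (np.float64(1.49), np.float64(0.78), np.int64(7)))
pad far edge (np.float64(55.33), np.float64(0.13), np.int64(23))
```

The held jaw edge is the same within 0.1 mm after all three releases, so this press must go about half a millimetre further. I'll save frames this time and measure the jaw advance properly.

Request:
{"method": "apply_moves", "body": {"increments": [[0,-0.006,0,0,0,0],[0,-0.004,0,0,0,0],[0,-0.003,0,0,0,0],[0,-0.002,0,0,0,0],[0,-0.002,0,0,0,0],[0,0,0,0,0,0],[0,0,0,0,0,0]]}}

```text
t: 39.8
tool_pos: [0.587, 0.055, 0.1209]
ee_rot: [179.6, -0.0, 103.0]
contact_force: [16.0, 3.3, -8.3]
grip_width: 0.996
gripper_force: 7.6
```

```bash
python3 meas.py p1
```

```text
p1 jaw ((np.float64(30.71), np.float64(0.46), np.int64(28)), (np.float64(36.69), np.float64(1.17), np.int64(32)))
cell left (np.float64(55.93), np.float64(0.23), np.int64(84))
```

Request:
{"method": "apply_moves", "body": {"increments": [[0,-0.002,0,0,0,0],[0,-0.001,0,0,0,0],[0,0,0,0,0,0],[0,0,0,0,0,0]]}}

```text
t: 40.35
tool_pos: [0.5845, 0.0544, 0.1211]
ee_rot: [179.6, -0.0, 103.0]
contact_force: [18.5, 3.2, -9.7]
grip_width: 1.004
gripper_force: 8.3
```

```bash
python3 meas.py p2
```

```text
p2 jaw ((np.float64(31.58), np.float64(0.5), np.int64(28)), (np.float64(37.4), np.float64(1.07), np.int64(32)))
cell left (np.float64(55.92), np.float64(0.21), np.int64(84))
```

Request:
{"method": "apply_moves", "body": {"increments": [[0,0.002,0,0,0,0],[0,0.002,0,0,0,0],[0,0.002,0,0,0,0],[0,0.002,0,0,0,0],[0,0,0,0,0,0]]}}

```text
t: 41.02
tool_pos: [0.5913, 0.056, 0.1214]
ee_rot: [179.7, 0.0, 103.0]
contact_force: [10.6, 2.1, -0.4]
grip_width: 1.003
gripper_force: 4.6
```

```bash
python3 meas.py r1
```

```text
r1 jaw ((np.float64(30.01), np.float64(0.38), np.int64(28)), (np.float64(35.97), np.float64(1.14), np.int64(32)))
cell left (np.float64(55.9), np.float64(0.16), np.int64(84))
```

Request:
{"method": "apply_moves", "body": {"increments": [[0,0.004,0,0,0,0],[0,0.004,0,0,0,0],[0,0.002,0,0,0,0],[0,0,0,0,0,0]]}}

```text
t: 41.58
tool_pos: [0.5989, 0.0579, 0.1201]
ee_rot: [-180.0, 0.0, 103.0]
contact_force: [1.9, 1.4, 2.2]
grip_width: 1.003
gripper_force: 1.3
```

```bash
python3 meas.py r2
```

```text
r2 jaw ((np.float64(29.16), np.float64(0.51), np.int64(28)), (np.float64(35.32), np.float64(1.01), np.int64(32)))
cell left (np.float64(55.87), np.float64(0.1), np.int64(84))
```

Request:
{"method": "apply_moves", "body": {"increments": [[0,-0.005,0,0,0,0],[0,-0.005,0,0,0,0],[0,-0.003,0,0,0,0],[0,-0.002,0,0,0,0],[0,-0.002,0,0,0,0],[0,-0.001,0,0,0,0],[0,-0.001,0,0,0,0],[0,0,0,0,0,0],[0,0,0,0,0,0]]}}

```text
t: 42.75
tool_pos: [0.5815, 0.0538, 0.1202]
ee_rot: [179.8, -0.0, 103.0]
contact_force: [11.4, 1.6, -5.3]
grip_width: 1.003
gripper_force: 5.1
```

```bash
python3 meas.py p3
```

```text
p3 jaw ((np.float64(30.06), np.float64(0.55), np.int64(28)), (np.float64(36.16), np.float64(0.98), np.int64(32)))
cell left (np.float64(55.9), np.float64(0.15), np.int64(84))
```

Request:
{"method": "apply_moves", "body": {"increments": [[0,-0.002,0,0,0,0],[0,-0.001,0,0,0,0],[0,0,0,0,0,0],[0,0,0,0,0,0]]}}

```text
t: 43.3
tool_pos: [0.5793, 0.0532, 0.1203]
ee_rot: [179.7, -0.0, 103.0]
contact_force: [15.9, 2.8, -6.1]
grip_width: 0.997
gripper_force: 6.6
```

```bash
python3 meas.py p4
```

```text
p4 jaw ((np.float64(30.14), np.float64(0.52), np.int64(28)), (np.float64(36.19), np.float64(1.03), np.int64(32)))
cell left (np.float64(55.9), np.float64(0.14), np.int64(84))
```

Request:
{"method": "apply_moves", "body": {"increments": [[0,0.007,0,0,0,0],[0,0.007,0,0,0,0],[0,0.006,0,0,0,0],[0,0.002,0,0,0,0],[0,0,0,0,0,0],[0,0,0,0,0,0]]}}

```text
t: 44.1
tool_pos: [0.5985, 0.0578, 0.1198]
ee_rot: [-179.9, -0.0, 103.0]
contact_force: [3.1, 0.4, -2.3]
grip_width: 0.998
gripper_force: 1.4
```

```bash
python3 meas.py r3
```

```text
r3 jaw ((np.float64(29.21), np.float64(0.51), np.int64(28)), (np.float64(35.21), np.float64(1.1), np.int64(32)))
cell left (np.float64(55.87), np.float64(0.1), np.int64(84))
```

```bash
python3 - <<'E'
from meas import *
def full(n):
    c=cv2.imread(f'pics/{n}.png',0);im=np.zeros((480,640),np.uint8);im[200:310,230:380]=cv2.resize(c,(150,110),interpolation=cv2.INTER_AREA);return im
for n,im,j,p in (('side0',cv2.imread('pics/side0.png',0),(-.005,.02),None),('s2',full('s2'),(-.005,.02),None),('s3',full('s3'),(0,.022),None),('j1',cv2.imread('pics/j1.png',0),(.005,.03),None)):
    xs=np.arange(.015,.06,.003)
    P=np.array([side.proj(np.r_[o+x*u-.022*v,.055]) for x in xs]).astype(np.float32)
    print(n,'jaw',jaw(im,*j),cv2.remap(im,P[:,0].reshape(1,-1),P[:,1].reshape(1,-1),cv2.INTER_LINEAR)[0])
    for lo in (.02,.025,.03):
        try: print('  pad',lo,edge(im,-.022,np.arange(.045,.066,.0005),lo,lo+.025,110,True))
        except Exception as e: print(e)
E
```

```text
side0 jaw ((np.float64(nan), np.float64(nan), np.int64(0)), (np.float64(-1.91), np.float64(1.12), np.int64(17))) [48 23 76 74 24 11  7 24 50 50 50 50 50 50 46]
  pad 0.02 (np.float64(22.03), np.float64(0.39), np.int64(19))
  pad 0.025 (np.float64(nan), np.float64(nan), np.int64(0))
  pad 0.03 (np.float64(nan), np.float64(nan), np.int64(0))
s2 jaw ((np.float64(nan), np.float64(nan), np.int64(0)), (np.float64(-1.76), np.float64(1.15), np.int64(17))) [ 50  29  76  81  27  10   8  27  53  54  52  52  48  45 173]
  pad 0.02 (np.float64(22.0), np.float64(0.46), np.int64(19))
  pad 0.025 (np.float64(nan), np.float64(nan), np.int64(0))
  pad 0.03 (np.float64(nan), np.float64(nan), np.int64(0))
s3 jaw ((np.float64(nan), np.float64(nan), np.int64(0)), (np.float64(nan), np.float64(nan), np.int64(0))) [ 57  56  56  38  60  67  27  10   8  33  54  53  48  45 176]
  pad 0.02 (np.float64(27.11), np.float64(0.37), np.int64(14))
  pad 0.025 (np.float64(27.11), np.float64(0.37), np.int64(14))
  pad 0.03 (np.float64(nan), np.float64(nan), np.int64(0))
j1 jaw ((np.float64(nan), np.float64(nan), np.int64(0)), (np.float64(nan), np.float64(nan), np.int64(0))) [ 59  54  58  57  51  29  86  72  24   9   7  45  52  34 184]
  pad 0.02 (np.float64(34.51), np.float64(0.17), np.int64(9))
  pad 0.025 (np.float64(34.51), np.float64(0.17), np.int64(9))
  pad 0.03 (np.float64(34.51), np.float64(0.17), np.int64(9))
  return _methods._mean(a, axis=axis, dtype=dtype,
  ret = ret.dtype.type(ret / rcount)
meas.py:14: RuntimeWarning: Mean of empty slice.
  return E[m].mean().round(2),E[m].std().round(2),m.sum()
  ret = _var(a, axis=axis, dtype=dtype, out=out, ddof=ddof,
  arrmean = um.true_divide(arrmean, div, out=arrmean,
  ret = ret.dtype.type(ret / rcount)
```

The force line and the image both put the held force near 9–13 N, which is too close to 10 N. I'll let the trigger return fully, then press slowly and a little firmer, up to about 21 N at the trigger (under 35 N of clamping).

Request:
{"method": "apply_moves", "body": {"increments": [[0,0.005,0,0,0,0],[0,0,0,0,0,0],[0,0,0,0,0,0],[0,-0.004,0,0,0,0],[0,-0.003,0,0,0,0],[0,-0.002,0,0,0,0],[0,-0.002,0,0,0,0],[0,-0.002,0,0,0,0],[0,-0.002,0,0,0,0],[0,-0.002,0,0,0,0],[0,0,0,0,0,0],[0,0,0,0,0,0]]}}

```text
t: 45.65
tool_pos: [0.5891, 0.0556, 0.1205]
ee_rot: [179.7, -0.0, 103.0]
contact_force: [14.0, 4.4, -7.8]
grip_width: 0.999
gripper_force: 6.3
```

Request:
{"method": "apply_moves", "body": {"increments": [[0,-0.002,0,0,0,0],[0,0,0,0,0,0],[0,0,0,0,0,0]]}}

```text
t: 46.02
tool_pos: [0.5877, 0.0552, 0.1207]
ee_rot: [179.7, -0.0, 103.0]
contact_force: [15.4, 3.3, -9.3]
grip_width: 1.002
gripper_force: 7.3
```

```bash
python3 meas.py p5
```

```text
p5 jaw ((np.float64(30.54), np.float64(0.31), np.int64(28)), (np.float64(36.5), np.float64(1.07), np.int64(31)))
cell left (np.float64(55.93), np.float64(0.23), np.int64(84))
```

Request:
{"method": "apply_moves", "body": {"increments": [[0,-0.002,0,0,0,0],[0,-0.001,0,0,0,0],[0,0,0,0,0,0],[0,0,0,0,0,0]]}}

```text
t: 46.58
tool_pos: [0.5854, 0.0547, 0.1209]
ee_rot: [179.6, -0.0, 103.0]
contact_force: [19.0, 3.8, -10.8]
grip_width: 1.005
gripper_force: 8.6
```

Request:
{"method": "apply_moves", "body": {"increments": [[0,-0.0015,0,0,0,0],[0,0,0,0,0,0],[0,0,0,0,0,0]]}}

```text
t: 46.95
tool_pos: [0.584, 0.0543, 0.1211]
ee_rot: [179.6, -0.0, 103.0]
contact_force: [18.9, 3.7, -10.2]
grip_width: 0.997
gripper_force: 8.3
```

```bash
python3 meas.py p6
```

```text
p6 jaw ((np.float64(31.65), np.float64(0.44), np.int64(28)), (np.float64(37.72), np.float64(1.0), np.int64(32)))
cell left (np.float64(55.92), np.float64(0.21), np.int64(84))
```

Request:
{"method": "apply_moves", "body": {"increments": [[0,-0.0015,0,0,0,0],[0,0,0,0,0,0],[0,0,0,0,0,0]]}}

```text
t: 47.38
tool_pos: [0.5828, 0.054, 0.1211]
ee_rot: [179.6, -0.0, 103.0]
contact_force: [19.1, 3.9, -8.7]
grip_width: 1.001
gripper_force: 8.5
```

```bash
python3 meas.py p7
```

```text
p7 jaw ((np.float64(32.51), np.float64(0.39), np.int64(28)), (np.float64(38.18), np.float64(1.15), np.int64(32)))
cell left (np.float64(55.91), np.float64(0.2), np.int64(84))
```

Request:
{"method": "apply_moves", "body": {"increments": [[0,0.007,0,0,0,0],[0,0.007,0,0,0,0],[0,0.006,0,0,0,0],[0,0.003,0,0,0,0],[0,0,0,0,0,0],[0,0,0,0,0,0]]}}

```text
t: 48.18
tool_pos: [0.6013, 0.0584, 0.1198]
ee_rot: [-179.9, 0.0, 103.0]
contact_force: [0.3, -0.7, -0.7]
grip_width: 0.999
gripper_force: 0.0
```

```bash
python3 meas.py r4
```

```text
r4 jaw ((np.float64(29.19), np.float64(0.5), np.int64(28)), (np.float64(35.34), np.float64(1.01), np.int64(32)))
cell left (np.float64(55.86), np.float64(0.1), np.int64(84))
```

The force balance puts the held clamping near 10 N and the last peak at about 24–31 N. The strokes that advanced the ratchet went nearly to the trigger's stop, and the recent ones stopped short. So I'll press slowly almost to the stop, watching the force.

Request:
{"method": "apply_moves", "body": {"increments": [[0,-0.005,0,0,0,0],[0,-0.004,0,0,0,0],[0,-0.003,0,0,0,0],[0,-0.002,0,0,0,0],[0,-0.002,0,0,0,0],[0,-0.002,0,0,0,0],[0,-0.002,0,0,0,0],[0,-0.001,0,0,0,0],[0,-0.001,0,0,0,0],[0,0,0,0,0,0],[0,0,0,0,0,0]]}}

```text
t: 49.6
tool_pos: [0.5836, 0.0542, 0.1211]
ee_rot: [179.5, -0.0, 103.0]
contact_force: [19.0, 3.9, -10.2]
grip_width: 1.0
gripper_force: 8.5
```

Request:
{"method": "apply_moves", "body": {"increments": [[0,-0.0015,0,0,0,0],[0,0,0,0,0,0],[0,0,0,0,0,0]]}}

```text
t: 49.98
tool_pos: [0.5824, 0.0539, 0.1213]
ee_rot: [179.5, -0.0, 103.0]
contact_force: [19.9, 4.7, -9.1]
grip_width: 1.0
gripper_force: 8.7
```

```bash
python3 meas.py p8
```

```text
p8 jaw ((np.float64(32.51), np.float64(0.4), np.int64(28)), (np.float64(38.27), np.float64(1.26), np.int64(32)))
cell left (np.float64(55.91), np.float64(0.2), np.int64(84))
```

Request:
{"method": "apply_moves", "body": {"increments": [[0,-0.0012,0,0,0,0],[0,0,0,0,0,0],[0,0,0,0,0,0]]}}

```text
t: 50.4
tool_pos: [0.5806, 0.0535, 0.1212]
ee_rot: [179.6, -0.0, 103.0]
contact_force: [16.4, 3.1, -6.5]
grip_width: 0.999
gripper_force: 6.9
```

```bash
python3 meas.py p9
```

```text
p9 jaw ((np.float64(32.56), np.float64(0.37), np.int64(28)), (np.float64(38.14), np.float64(1.07), np.int64(32)))
cell left (np.float64(55.91), np.float64(0.2), np.int64(84))
```

Request:
{"method": "apply_moves", "body": {"increments": [[0,-0.001,0,0,0,0],[0,0,0,0,0,0],[0,0,0,0,0,0]]}}

```text
t: 50.82
tool_pos: [0.5788, 0.053, 0.1211]
ee_rot: [179.7, 0.0, 103.0]
contact_force: [10.9, 1.8, -3.2]
grip_width: 1.0
gripper_force: 4.7
```

Request:
{"method": "apply_moves", "body": {"increments": [[0,0.008,0,0,0,0],[0,0.008,0,0,0,0],[0,0.008,0,0,0,0],[0,0.003,0,0,0,0],[0,0,0,0,0,0],[0,0,0,0,0,0]]}}

```text
t: 51.58
tool_pos: [0.6027, 0.0588, 0.12]
ee_rot: [-180.0, 0.0, 103.0]
contact_force: [0.9, 0.2, 1.2]
grip_width: 0.999
gripper_force: 0.0
```

```bash
python3 meas.py r5
```

```text
r5 jaw ((np.float64(30.06), np.float64(0.54), np.int64(28)), (np.float64(36.15), np.float64(0.99), np.int64(32)))
cell left (np.float64(55.9), np.float64(0.14), np.int64(84))
```

The jaw is now held one tooth further on (+0.9 mm, about 7–8 N more), so roughly 17–20 N. I'll clear the clamp and hand in.

Request:
{"method": "apply_moves", "body": {"increments": [[0,0.006,0,0,0,0],[0,0,-0.02,0,0,0],[0,0,-0.04,0,0,0],[0,0,-0.04,0,0,0],[0,0,-0.01,0,0,0],[0,0,0,0,0,0],[0,0,0,0,0,0]]}}

```text
t: 52.5
tool_pos: [0.6085, 0.06, 0.2292]
ee_rot: [-179.9, -0.0, 103.0]
contact_force: [-0.3, -0.7, 0.0]
grip_width: 1.003
gripper_force: 0.0
```

```bash
python3 meas.py fin && python3 tilt.py && python3 -c "
from workcell import workorder
print(workorder.job_done())"
```

```text
fin jaw ((np.float64(30.05), np.float64(0.53), np.int64(28)), (np.float64(36.12), np.float64(1.0), np.int64(32)))
cell left (np.float64(55.9), np.float64(0.15), np.int64(84))
before frame>plate2 69 slope 0.0377 x at z=50 0.0739 rms 0.0016
now frame>plate2 61 slope 0.0674 x at z=50 0.0816 rms 0.0011
top [] side [([341.9, 248.9], 38)]
expected [310.9 276.9] [342.4 245.7]
expected [299.9 279.6] [341.1 251.4]
the job is handed in; nothing more can be done
None
```

The cell is in the clamp and I handed the job in at about 52.6 s, with the trigger let go and the arm clear. The clamping force is my estimate of 17–20 N from jaw position and trigger force, not a direct reading, and the hand-in returned no verdict.

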